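Steady the pendant hook and hang the nail-colour sample board

TASK

The display hook at the nail station is swinging: steady it with a light touch until it hangs straight down and still, before you hang anything on it. Then hang the colour sample board from the wooden rack by its wire loop on the hook, gently: lower it until the hook just takes its weight, without pressing down on the hook, and only then let go. Leave it hanging straight and still, and do not disturb the polish bottle, the dish or the sticker roll.

Things in the scene. Friction and masses are not known exactly. Their poses are not given: they have to be found in the camera images.
- pivot (a point): fixed point on the display stand on the hook's swing axis, 345 mm above the table, at the robot-side end of a level arm 20 mm square. x (level) points from the hook's open side to the post, roughly away from the robot; y level, z up. The arm runs 110 mm along +x to an 18 mm post on a pink base plate (140 x 130 x 12 mm, centred on the post)
- hanger: swinging hanger with the hook, origin on the pivot; a free pendulum about its own x axis (the stand's x), rigid otherwise, so the hook swings sideways; plumb when its z is upright. Starts swinging 0.24 to 0.42 rad to each side, period about 0.7 s, hardly damped; about 0.3 kg. Its 6 mm steel wire runs 75 mm down from the pivot, then forward (-x) at 75 to 106 mm below it, into a J
- hook_mean (a point): centre of the wire at the J's lowest point for a mean stem length: 100 mm ahead (-x) of and 136 mm below the pivot; swings with the hanger. The stem is clamped at a different length each time, so the real J is up to 6 mm higher or lower; not measured. J: back at x +14 mm, front leaning forward to a free tip, a 9 mm magenta bead at x -21, z +22 mm, open to the robot. Axes as hanger
- board_mid (a point): centre of the panel of the white sample board (loose, 0.13 to 0.22 kg): panel 8 mm thick (x axis, its normal) by 190 mm wide (y) by 75 mm high (z, upright). It can be pinched across its 8 mm thickness on its top edge, 50 mm or more to either side of the middle. It is the same from both sides
- eye (a point): the underside of the top of the board's brass wire loop (5 mm wire), 82 mm above board_mid; axes as the board. The loop stands in the board's plane on the middle of its top edge; its opening is 31 mm wide (y) and 44.5 mm high, narrowing to an arch at the top
- rack: fixed wooden rack, 70 by 140 mm, origin at the centre of its underside; the board stands upright in its 10 mm wide slot along y, its lower edge 8 mm above the table; the slot's rails are 24 mm high
- polish: magenta polish bottle with black cap, 30 mm diameter, 65 mm high, origin at the centre of its underside; leave alone
- dish: white ceramic dish, 56 mm diameter, 32 mm high, origin at the centre of its underside; leave alone
- roll: white sticker roll standing on its face, 68 mm diameter, 45 mm high, origin at the centre of its underside; leave alone
There are look-alikes about, which are no part of the job. What is meant by the part that bears board_mid is not red, and is the smaller of those in its own colour.

How it is judged:
By the outcome, as a careful person would: the job done as asked, in the order asked, and still so for the second after the job is handed in, with the robot touching nothing.
It also fails if it takes over 72 s, if anything falls off the work surface, if the arm or the gripper's body presses on something with over 40 N, if the wrist force passes 120 N, or if a joint passes its speed limit or range.

ROBOT

A 6-joint arm with a two-finger parallel gripper is mounted at the origin on the work surface. World frame = base frame: x ahead of the robot, y to its left, z up, the work surface at z = 0. Lengths are in m, angles in rad, forces in N, time in s.
With the tool pointing down it reaches from about 0.4 to 0.925 m from the base axis. Payload 3.4 kg.
Tool frame: the origin (TCP) lies on the centre line of the jaws, within the pads' length; the fingertips stand 8 mm ahead of it and the grasp point (between the pads) lies 11 mm behind it; z points along the fingers, y is the direction in which the jaws open and shut (so a half turn about z gives the same grasp; the last joint's range is limited). The gripper opens to 85 mm and grips with 20 to 120 N. Pads are 22 mm wide; open, the fingers measure 114 mm over their backs; the gripper's body (76 mm by 85 mm) begins 54 mm behind the grasp point. The pads swing forward as they close: fully open they stand 13 mm farther back than shut.
Start: joints at [-1.194, 0.307, 1.506, -0, 1.328, -0.073], TCP at [0.25, -0.518, 0.239] pointing down, gripper open.
Joint ranges: [-3.12, 3.12], [-1.05, 2.28], [0.14, 2.33], [-1.42, 4.57], [0.1, 2.73], [-2.68, 2.68]. Speed limits (rad/s): [2.57, 2.57, 3.14, 3.14, 3.14, 3.14].

INTERFACE

Orientations are given as a unit quaternion [w, x, y, z].
In Python, from cell import manip gives the robot as it stands. The module is installed in compiled form; this text tells all that it offers.
- The arm moves only by the tool step_arm, never from a script. Its argument "plan" is one flat list of numbers, 7 for each row, row after row: the finger opening in m, from 0 to 0.0854, then the shift along the tool's x, y, z in m, then the turn, a rotation vector about the tool's x, y, z in rad. A call has 1 to 5 rows; each row is the pose to reach, as a shift and turn from the pose commanded when the call began, along the tool's axes at that moment; what a row does not reach only later rows make up. A row lasts 1/12 s, in which the tool goes at most 41.7 mm and 7.16 degrees, less where a joint would pass 70% of its speed; a pose out of reach is approached as far as the arm can. A call with a gripper value outside its range is refused whole. The fingers move at their own pace and stop on an object; "force" is the grip in N (left out, the last holds). Time passes only in rows, so rows that repeat a pose let the fingers close. It gives the time, the measured TCP pose, the force and the opening at its end, in the units of the state.
- manip.sense(): the state, without advancing time (a new reading comes with each control period).
- manip.grab_frame(name): name is "scene" or "top"; returns a dict with "pixels" (480x640x3 uint8, blue, green, red), "fx", "fy", "cx", "cy" (pixels), "world_from_camera" (4x4, takes a point from camera to world coordinates). Camera axes: x right, y down, z forward; pixel columns grow to the right and rows downward; lengths in m; the calibration is good to about 2 mm. A picture is of the moment at which its call begins. There is no depth.
- manip.job_done(): hands the job in, once; it reports no verdict.
Trained networks look in a picture, given as the dict that the camera call returned (one of the last four; its "shot" number tells which), for a name from the list of things; names that differ only in an ending like _2 or _b are one class to them, and where a whole thing is asked for, a point or a joint stands for the part that bears it (a point fixed in the world has none). Each returns a list of dicts, best first, with "p" (0 to 1); they miss things now and then, are a little off and sometimes report something else, mostly with a low value. They report only what shows in the picture. A call takes as long as a camera call. They do not tell look-alikes from the thing itself.
- manip.silhouettes(picture, label): "region" (480x640 bool, what is visible of it) and "at" ([column, row] in pixels, amid what is visible of it).
- manip.landmark_of(picture, label): "at" ([column, row] in pixels: a listed point, or the origin of a listed thing).
The state is a dict: "time": time; "joint_positions": joint angles; "qd": joint speeds; "joint_torque": joint torques, N m; "eef_pos": TCP position; "tcp_rot": TCP orientation; "contact_force": force on the tool from outside, world axes, zero at the start; "moment": the same for the moment, N m; "gripper_width": finger opening in m.
Only numpy, scipy, OpenCV 4.12 (cv2) and the standard library are available. Lean on these libraries where they do the work, as an engineer would, in place of code of your own. Each camera call takes 0.05 s, during which the arm holds its last target.

## Working session

There is one attempt and no reset: what is moved stays moved. The work goes in short steps, Python scripts to look and compute and a tool call to move; the robot and the scene stay as the last step left them, time stands still between calls to the robot, and variables do not carry over. Pictures are saved under pics/ and viewed, and the job is handed in when it is done.

Besides the shell and the picture viewer there is one more tool, called after "Request:" as name(argument=value, ...), one argument or row to a line, values as JSON. step_arm: Moves the arm, as the interface text tells. Its arguments: {"type":"object","properties":{"plan":{"type":"array"},"force":{"type":"number"}},"required":["plan"]}

```bash
mkdir -p pics
cat > h.py <<'E'
import numpy as np, cv2
from cell import manip
from scipy.spatial.transform import Rotation as R
def shot(n,fn=None):
    p=manip.grab_frame(n)
    if fn: cv2.imwrite('pics/'+fn,p["pixels"])
    return p
def ray(p,uv):
    T=np.array(p["world_from_camera"]);d=np.array([(uv[0]-p["cx"])/p["fx"],(uv[1]-p["cy"])/p["fy"],1.])
    d=T[:3,:3]@d;return T[:3,3],d/np.linalg.norm(d)
def onz(p,uv,z):
    o,d=ray(p,uv);return o+d*(z-o[2])/d[2]
def tri(p1,u1,p2,u2):
    o1,d1=ray(p1,u1);o2,d2=ray(p2,u2)
    A=np.stack([d1,-d2],1);s=np.linalg.lstsq(A,o2-o1,rcond=None)[0]
    a=o1+d1*s[0];b=o2+d2*s[1];return (a+b)/2,np.linalg.norm(a-b)
def proj(p,X):
    T=np.linalg.inv(np.array(p["world_from_camera"]));c=T[:3,:3]@np.array(X)+T[:3,3]
    return np.array([p["fx"]*c[0]/c[2]+p["cx"],p["fy"]*c[1]/c[2]+p["cy"]])
E
python3 - <<'E'
from h import *
np.set_printoptions(precision=4,suppress=True)
a=shot("scene","s0.png");b=shot("top","t0.png")
for nm,p in(("scene",a),("top",b)):
    print(nm,np.array(p["world_from_camera"]),p["fx"])
    for l in["pivot","hook_mean","board_mid","eye","rack","polish","dish","roll"]:
        print(l,[(np.round(q["at"],1),round(q["p"],2)) for q in manip.landmark_of(p,l)][:4])
print(manip.sense())
E
```

```text
scene [[-0.4999  0.6714 -0.5471  1.0558]
 [ 0.866   0.3782 -0.3272  0.3612]
 [-0.0128 -0.6373 -0.7705  1.0762]
 [ 0.      0.      0.      1.    ]] 595.2244657597553
pivot [(array([394.3, 317.5]), 0.7), (array([216.9, 288.8]), 0.4)]
hook_mean [(array([428. , 321.3]), 0.76), (array([337.5, 288. ]), 0.61)]
board_mid [(array([267.6, 214.5]), 0.92), (array([469. , 269.3]), 0.8), (array([218.5, 277.3]), 0.61)]
eye [(array([218.6, 252.2]), 0.88), (array([477.6, 244.4]), 0.83), (array([263.8, 179.4]), 0.76)]
rack [(array([217.1, 287. ]), 0.59), (array([314.1, 330.5]), 0.45)]
polish [(array([311.8, 331.3]), 0.61)]
dish [(array([274.4, 371.1]), 0.55)]
roll [(array([334.6, 287.7]), 0.6)]
top [[-0.1669 -0.9649  0.2029  0.2944]
 [-0.986   0.1639 -0.0315  0.0156]
 [-0.0028 -0.2053 -0.9787  1.0375]
 [ 0.      0.      0.      1.    ]] 446.7253003866452
pivot [(array([161.2, 162.2]), 0.84), (array([298.7, 245. ]), 0.15)]
hook_mean [(array([167. , 240.2]), 0.86)]
board_mid [(array([212.4, 379.2]), 0.94), (array([420.8, 303.1]), 0.56)]
eye [(array([432.8, 302.2]), 0.75), (array([206.7, 382.7]), 0.63), (array([404.5, 205.2]), 0.56)]
rack [(array([390.5, 221.3]), 0.62)]
polish [(array([295.8, 242.1]), 0.61), (array([161.8, 160.5]), 0.48)]
dish [(array([399.6, 207.5]), 0.74), (array([299.4, 189.5]), 0.61), (array([394.3, 221.6]), 0.44)]
roll [(array([313.1, 286.1]), 0.92)]
{'time': 0.9, 'joint_positions': array([-1.1945,  0.3068,  1.5064,  0.    ,  1.3284, -0.0735]), 'qd': array([-0.0001, -0.0002,  0.0018,  0.0001,  0.0004, -0.0007]), 'joint_torque': array([ -0.0018, -45.7465, -25.2339,  -0.0003,   0.0005,   0.    ]), 'eef_pos': array([ 0.25  , -0.5178,  0.2393]), 'tcp_rot': array([0.    , 0.9748, 0.223 , 0.    ]), 'contact_force': array([-0.2252,  0.7782,  0.3443]), 'moment': array([0.0189, 0.0106, 0.0026]), 'gripper_width': 0.08542076829383728}
```

View pics/s0.png

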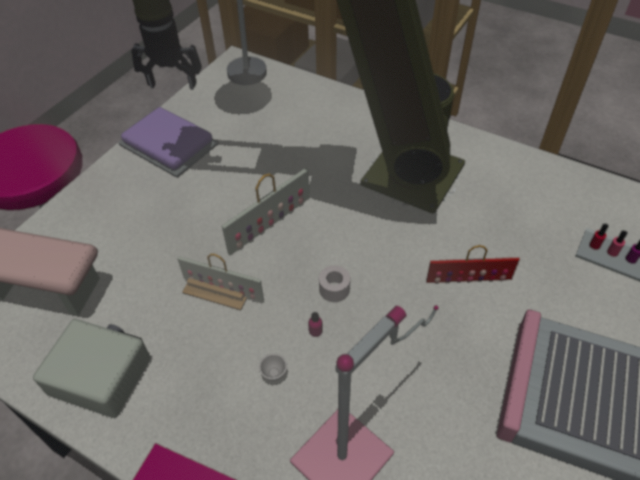

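View pics/t0.png

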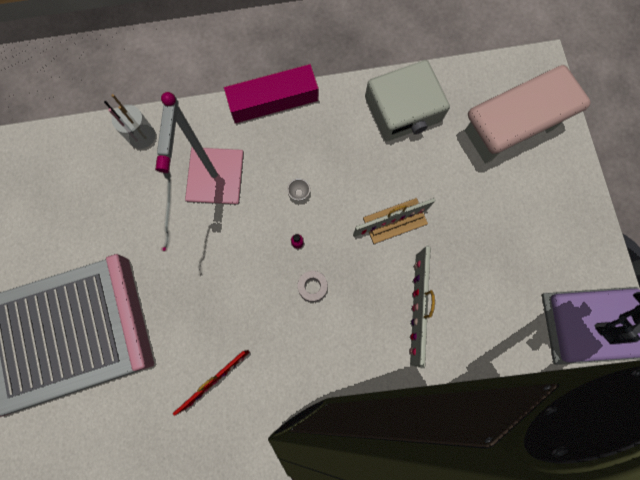

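Run:
```python
from h import *
np.set_printoptions(precision=4,suppress=True)
a=shot("scene");b=shot("top")
import pickle
L={}
def t(n,u,v): print(n,*tri(a,u,b,v))
t("pivot",(394.3,317.5),(161.2,162.2))
print(onz(a,(394.3,317.5),.345),onz(b,(161.2,162.2),.345))
for n,z in(("top",None),):
    for l in("board_mid","rack"):
        for p in(a,b):
            for s in manip.silhouettes(p,l):
                r=s["region"];print(l,np.round(s["at"]),round(s["p"],2),r.sum())
                if l=="board_mid" : L.setdefault(p is b,[]).append(r)
t("mid",(218.5,277.3),(395,215))
print(onz(a,(218.5,277.3),.0455),onz(a,(218.6,252.2),.1275),onz(b,(404.5,205.2),.1275))
for n,u,v,z in(("polish",(311.8,331.3),(295.8,242.1),0),("dish",(274.4,371.1),(299.4,189.5),0),("roll",(334.6,287.7),(313.1,286.1),0)):
    print(n,onz(a,u,z),onz(b,v,z))
ims=[]
for p,(u,v) in((a,(218,277)),(b,(395,218)),(a,(415,320)),(b,(180,185))):
    w=50 if p is a and u<300 else 60
    ims.append(cv2.resize(p["pixels"][v-w:v+w,u-w:u+w],(390,390) if 0 else (300,300),interpolation=cv2.INTER_CUBIC))
cv2.imwrite("pics/z1.png",np.vstack([np.hstack(ims[:2]),np.hstack(ims[2:])])[:600])
pickle.dump((a,b),open("p.pkl","wb"))
```

```text
pivot [0.6181 0.2147 0.3476] 0.0005057728485688644
[0.6167 0.214  0.345 ] [0.6192 0.2157 0.345 ]
board_mid [472. 266.] 0.78 2053
board_mid [265. 211.] 0.68 3053
board_mid [220. 278.] 0.62 1598
board_mid [209. 383.] 0.84 734
board_mid [420. 307.] 0.75 1880
rack [216. 294.] 0.98 1003
rack [397. 226.] 0.94 1170
mid [ 0.5368 -0.2117  0.056 ] 0.003939605817220131
[ 0.531  -0.2155  0.0455] [ 0.5219 -0.2069  0.1275] [ 0.5377 -0.2211  0.1275]
polish [0.5239 0.0104 0.    ] [0.5256 0.0195 0.    ]
dish [ 0.6382 -0.0079  0.    ] [ 0.6538 -0.0101  0.    ]
roll [ 0.4051 -0.0021  0.    ] [ 0.4153 -0.0035  0.    ]
```

View pics/z1.png

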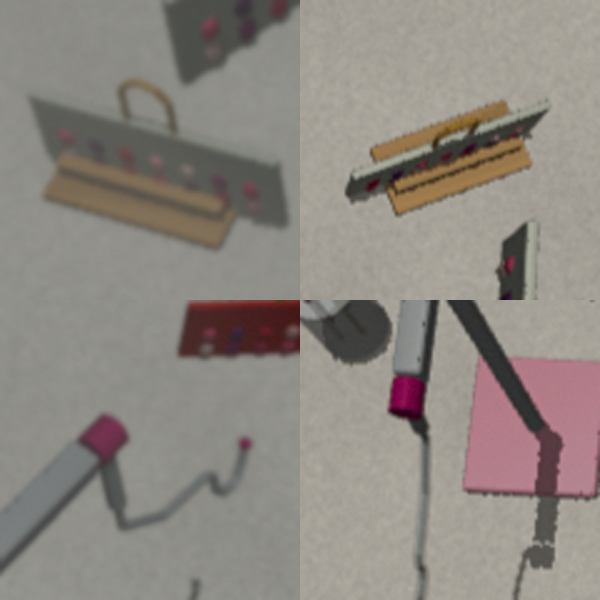

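Run:
```python
from h import *
import pickle
np.set_printoptions(precision=4,suppress=True)
a,b=pickle.load(open("p.pkl","rb"))
fr=[]
for i in range(14):
    fr.append(("t",manip.sense()["time"],shot("top")));fr.append(("s",manip.sense()["time"],shot("scene")))
pickle.dump(fr,open("fr.pkl","wb"))
def mag(p,roi):
    x0,x1,y0,y1=roi;im=p["pixels"][y0:y1,x0:x1].astype(int)
    m=((im[...,2]-im[...,1]>50)&(im[...,0]-im[...,1]>10)).astype(np.uint8)
    n,l,s,c=cv2.connectedComponentsWithStats(m)
    return [(np.round(c[i]+[x0,y0],1),s[i,4]) for i in range(1,n) if s[i,4]>3]
for k,t,p in fr:
    print(k,round(t,3),mag(p,(120,215,215,290) if k=="t" else (385,480,285,345)))
print(mag(fr[0][2],(120,215,80,180)),mag(fr[1][2],(320,420,290,390)))
A=[onz(a,u,.083) for u in((178,259.3),(260.7,281.3))];B=[onz(b,u,.083) for u in((355,229),(434,198))]
print(A,B)
for q in(A,B):
    d=q[0]-q[1];print(np.degrees(np.arctan2(d[1],d[0])),np.linalg.norm(d),(q[0]+q[1])/2)
print(tri(a,(345,363),b,(169,100)))
# plate
for p,nm in((a,"s"),(b,"t")):
    im=p["pixels"].astype(int)
    m=((im[...,2]-im[...,1]>25)&(im[...,2]>120)).astype(np.uint8)
    roi=np.zeros_like(m)
    if nm=="t": roi[130:220,175:255]=1
    else: roi[390:480,270:400]=1
    m*=roi
    c=max(cv2.findContours(m,0,1)[0],key=cv2.contourArea)
    q=np.array([onz(p,u,.012)[:2] for u in c[:,0]],np.float32)
    print(nm,cv2.minAreaRect(q))
```

```text
t 1.2 [(array([195.7, 249.8]), np.int32(12))]
s 1.25 [(array([396.9, 313.4]), np.int32(118))]
t 1.3 [(array([180.7, 249.7]), np.int32(10))]
s 1.35 [(array([397. , 313.4]), np.int32(117))]
t 1.4 [(array([158.8, 248. ]), np.int32(10))]
s 1.45 [(array([396.9, 313.4]), np.int32(120)), (array([455.8, 318.2]), np.int32(6))]
t 1.5 [(array([150. , 247.2]), np.int32(10))]
s 1.55 [(array([397. , 313.4]), np.int32(118)), (array([453.5, 317.5]), np.int32(4))]
t 1.6 [(array([162.9, 248.7]), np.int32(9))]
s 1.65 [(array([396.9, 313.4]), np.int32(118))]
t 1.7 [(array([184.7, 249.7]), np.int32(10))]
s 1.75 [(array([397. , 313.4]), np.int32(118))]
t 1.8 [(array([196.5, 249.5]), np.int32(12))]
s 1.85 [(array([396.9, 313.4]), np.int32(118))]
t 1.9 [(array([191.5, 249.8]), np.int32(10))]
s 1.95 [(array([396.9, 313.3]), np.int32(119))]
t 2.0 [(array([172., 249.]), np.int32(9))]
s 2.05 [(array([397. , 313.3]), np.int32(118))]
t 2.1 [(array([153.5, 247.5]), np.int32(12))]
s 2.15 [(array([397. , 313.4]), np.int32(117)), (array([456.8, 318.6]), np.int32(5))]
t 2.2 [(array([153.1, 247.6]), np.int32(11))]
s 2.
[... 422 characters left out ...]
4.7]), np.int32(94)), (array([162.2, 162.4]), np.int32(169))] [(array([396.9, 313.4]), np.int32(118)), (array([344.9, 361.2]), np.int32(107))]
[array([ 0.5545, -0.2969,  0.083 ]), array([ 0.5157, -0.1132,  0.083 ])] [array([ 0.5145, -0.114 ,  0.083 ]), array([ 0.555, -0.301,  0.083])]
-78.09279800024866 0.18774218728064448 [ 0.5351 -0.2051  0.083 ]
102.21656581842684 0.19138345764790118 [ 0.5347 -0.2075  0.083 ]
(array([0.7209, 0.1893, 0.3577]), np.float64(0.0020703259527456563))
s ((0.7219362258911133, 0.19036415219306946), (0.12805315852165222, 0.1368572860956192), 77.64081573486328)
t ((0.7187859416007996, 0.17078949511051178), (0.09672100096940994, 0.1386231631040573), 80.32157897949219)
```

```bash
cat > fit.py <<'E'
from h import *
from scipy.optimize import least_squares
def bead(P,yaw,dl,th):
    v=np.array([-.121,-(-(.114+dl))*np.sin(th),-(.114+dl)*np.cos(th)])
    return np.array([P[0],P[1],.345])+R.from_euler('z',yaw).apply(v)
E
python3 - <<'E'
from fit import *
import pickle
np.set_printoptions(precision=4,suppress=True)
fr=pickle.load(open("fr.pkl","rb"))
T=[];U=[];
def mag(p,roi,hi=40):
    x0,x1,y0,y1=roi;im=p["pixels"][y0:y1,x0:x1].astype(int)
    w=np.clip(np.minimum(im[...,2]-im[...,1]-25,60),0,None).astype(float)
    m=(im[...,2]-im[...,1]>25).astype(np.uint8)
    n,l,s,c=cv2.connectedComponentsWithStats(m)
    o=[]
    for i in range(1,n):
        if 5<s[i,4]<hi:
            ys,xs=np.nonzero(l==i);ww=w[ys,xs];o.append((np.array([(xs*ww).sum(),(ys*ww).sum()])/ww.sum()+[x0,y0],s[i,4]))
    return o
obs=[]
for k,t,p in fr:
    o=mag(p,(130,215,230,290) if k=="t" else (405,480,290,345))
    if len(o)==1: obs.append((k,t,p,o[0][0]))
    elif o: print(k,t,o)
print(len(obs))
P0=np.array([.618,.2147])
def f(x):
    r=[]
    for k,t,p,u in obs:
        th=x[4]*np.sin(x[5]*t+x[6]);r+=list((proj(p,bead(x[:2],x[2],x[3],th))-u)*(1 if k=="t" else .7))
    return np.array(r+list((x[:2]-P0)/.002)+[x[3]/.004,(x[2]+.223)/.02])
best=None
for ph in np.arange(0,6.28,.7):
    s=least_squares(f,[*P0,-.223,0,.37,2*np.pi/.69,ph],loss="soft_l1",x_scale=[.01,.01,.1,.01,.1,.1,1])
    if best is None or s.cost<best.cost: best=s
print(best.x,best.cost,np.degrees(best.x[2]),2*np.pi/best.x[5]);print(np.round(best.fun,1))
a=fr[1][2];b=fr[0][2]
X=best.x
d=np.array([np.cos(X[2]),np.sin(X[2])])
print("post",X[:2]+.11*d,"stem-bottom x",X[:2], "J",X[:2]-.1*d)
E
```

```text
28
[ 0.6155  0.2142 -0.2193 -0.0019  0.3908  9.5155 12.5213] 3.3826594468556426 -12.56631720900401 0.6603079633364299
[-0.6  0.1 -0.3  0.3 -0.3  0.2 -0.5  0.   0.   0.2 -0.6 -0.1 -0.   0.2
 -0.5 -0.  -0.3  0.2 -0.4  0.2 -0.5  0.2 -0.4  0.2 -0.3  0.  -0.4 -0.1
 -0.4  0.1 -0.4  0.2 -0.4  0.1 -0.3  0.1 -0.5  0.2 -0.2  0.1 -0.5  0.2
 -0.4  0.1 -0.3  0.2 -0.6  0.1 -0.   0.1 -0.6 -0.2  0.1  0.  -0.6 -0.
 -1.3 -0.3 -0.5  0.2]
post [0.7228 0.1902] stem-bottom x [0.6155 0.2142] J [0.5179 0.2359]
```

```bash
cat >> h.py <<'E'
YAW=np.radians(-12.57);PV=np.array([.6155,.2142,.345])
RS=R.from_euler('z',YAW)
def st(v): return PV+RS.apply(np.array(v)/1000.)   # stand frame mm -> world
def down(yaw,tilt=0):  # tool pointing down, tool x at yaw(deg); tilt: leaning about tool y
    y=np.radians(yaw);x=np.array([np.cos(y),np.sin(y),0]);z=np.array([0,0,-1.]);Y=np.cross(z,x)
    r=R.from_matrix(np.stack([x,Y,z],1));return r*R.from_euler('y',tilt,degrees=True)
def cur():
    s=manip.sense();q=s["tcp_rot"];return np.array(s["eef_pos"]),R.from_quat([q[1],q[2],q[3],q[0]]),s
def goto(p,r):
    c,rc,s=cur();d=rc.inv().apply(np.array(p)-c);w=(rc.inv()*r).as_rotvec()
    print("shift",np.round(d,4),"turn",np.round(w,3),"| t",round(s["time"],2),"tool z",rc.as_matrix()[:,2].round(3), "q6",s["joint_positions"].round(2)[5])
E
python3 - <<'E'
from h import *
T=down(167.4,-30);print(T.as_matrix().round(3), RS.apply([np.sin(np.pi/6),0,-np.cos(np.pi/6)]))
goto([.45,-.05,.40],down(167.4))
goto([.45,-.05,.40],T)
E
```

```text
[[-0.845  0.218  0.488]
 [ 0.189  0.976 -0.109]
 [-0.5    0.    -0.866]] [ 0.48801542 -0.10881611 -0.8660254 ]
shift [ 0.3835 -0.3343 -0.1607] turn [-0.    -0.    -2.472] | t 2.6 tool z [-0.  0. -1.] q6 -0.07
shift [ 0.3835 -0.3343 -0.1607] turn [-0.643 -0.224 -2.401] | t 2.6 tool z [-0.  0. -1.] q6 -0.07
```

Request:
step_arm(
  plan=[0.085,0.02,-0.02,-0.035,0,0,-0.124,0.085,0.04,-0.03,-0.07,0,0,-0.248,0.085,0.06,-0.05,-0.1,0,0,-0.372,0.085,0.08,-0.07,-0.13,0,0,-0.496,0.085,0.1,-0.09,-0.16,0,0,-0.62],
)

```text
time: 3.02
eef_pos: [0.3007, -0.3932, 0.3995]
tcp_rot: [0.0, 0.859, 0.512, 0.0]
contact_force: [0.9, -1.8, -0.2]
gripper_width: 0.0852
```

Run:
```python
from h import *
goto([.45,-.05,.40],down(167.4))
```

```text
shift [ 0.3729 -0.0318 -0.0005] turn [ 0.     0.    -1.846] | t 3.02 tool z [ 0. -0. -1.] q6 -0.51
```

Request:
step_arm(
  plan=[0.085,0.04,0,0,0,0,-0.124,0.085,0.08,0,0,0,0,-0.248,0.085,0.12,-0.01,0,0,0,-0.372,0.085,0.16,-0.015,0,0,0,-0.496,0.085,0.2,-0.02,0,0,0,-0.62],
)

```text
time: 3.43
eef_pos: [0.379, -0.2075, 0.3984]
tcp_rot: [0.0, 0.662, 0.75, 0.0]
contact_force: [1.9, -1.0, -0.6]
gripper_width: 0.0849
```

Run:
```python
from h import *
goto(st([-79.5-40,0,-14+20]),down(167.4,-30))
goto([.45,-.05,.40],down(167.4))
```

```text
shift [0.4294 0.1745 0.0473] turn [-0.32  -0.455 -1.197] | t 3.43 tool z [ 0.001 -0.    -1.   ] q6 -0.72
shift [ 0.1475  0.09   -0.0016] turn [ 0.000e+00  1.000e-03 -1.226e+00] | t 3.43 tool z [ 0.001 -0.    -1.   ] q6 -0.72
```

Request:
step_arm(
  plan=[0.085,0.04,0.015,0,0,0,-0.12,0.085,0.08,0.03,0,0,0,-0.24,0.085,0.12,0.045,0,0,0,-0.36,0.085,0.16,0.06,0,0,0,-0.48,0.085,0.2,0.075,0,0,0,-0.6],
)

```text
time: 3.85
eef_pos: [0.4283, -0.005, 0.3984]
tcp_rot: [0.001, 0.41, 0.912, 0.0]
contact_force: [0.2, -1.0, 0.3]
gripper_width: 0.0851
```

Run:
```python
from h import *
goto(st([-79.5-40,0,-14+20]),down(167.4,-30))
```

```text
shift [0.1368 0.2153 0.0474] turn [-0.164 -0.505 -0.612] | t 3.85 tool z [ 0.001 -0.    -1.   ] q6 -0.84
```

Total turn ≈ 0.81 rad, about 6.5 rows.

Request:
step_arm(
  plan=[0.085,0.02,0.033,0,-0.025,-0.077,-0.093,0.085,0.04,0.066,0,-0.05,-0.155,-0.187,0.085,0.06,0.1,0,-0.075,-0.232,-0.28,0.085,0.08,0.133,0.01,-0.1,-0.31,-0.374,0.085,0.1,0.166,0.02,-0.125,-0.385,-0.467],
)

```text
time: 4.27
eef_pos: [0.4881, 0.1804, 0.3796]
tcp_rot: [0.201, 0.182, 0.962, -0.021]
contact_force: [0.6, -1.4, -0.1]
gripper_width: 0.0852
```

Run:
```python
from h import *
goto(st([-79.5-40,0,-14+20]),down(167.4,-30))
goto(st([-79.5,0,-14]),down(167.4,-30))
```

```text
shift [0.0225 0.0587 0.0236] turn [-0.036 -0.115 -0.145] | t 4.27 tool z [ 0.38  -0.113 -0.918] q6 -0.68
shift [-0.0058  0.0639  0.0578] turn [-0.036 -0.115 -0.145] | t 4.27 tool z [ 0.38  -0.113 -0.918] q6 -0.68
```

Request:
step_arm(
  plan=[0.085,0.012,0.035,0.012,-0.02,-0.065,-0.08,0.085,0.0225,0.0587,0.0236,-0.036,-0.115,-0.145,0.085,0.008,0.062,0.04,-0.036,-0.115,-0.145,0.085,-0.0058,0.0639,0.0578,-0.036,-0.115,-0.145,0.085,-0.0058,0.0639,0.0578,-0.036,-0.115,-0.145],
)

```text
time: 4.68
eef_pos: [0.5379, 0.2289, 0.3264]
tcp_rot: [0.253, 0.108, 0.961, -0.031]
contact_force: [0.4, 0.1, 0.5]
gripper_width: 0.0851
```

Run:
```python
from h import *
goto(st([-79.5,0,-14]),down(167.4,-30))
goto(st([-29.5,0,-100.5]),down(167.4,-30))
shot("scene","s1.png");shot("top","t1.png")
a=cv2.imread("pics/s1.png");b=cv2.imread("pics/t1.png")
cv2.imwrite("pics/z2.png",np.hstack([cv2.resize(a[220:420,300:500],(400,400)),cv2.resize(b[100:300,80:280],(400,400))]))
```

```text
shift [-0.0018  0.0025 -0.0043] turn [-0.006 -0.009 -0.002] | t 4.68 tool z [ 0.479 -0.114 -0.87 ] q6 -0.64
shift [-0.0027  0.0031  0.0956] turn [-0.006 -0.009 -0.002] | t 4.68 tool z [ 0.479 -0.114 -0.87 ] q6 -0.64
```

View pics/z2.png

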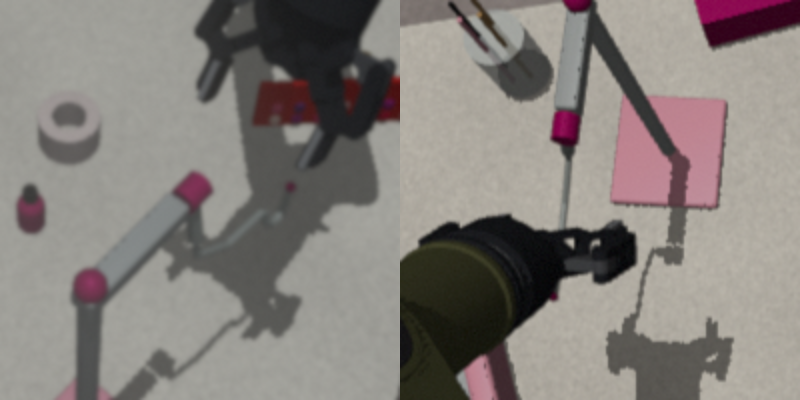

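Request:
step_arm(
  plan=[0.0854,-0.0027,0.0031,0.032,-0.006,-0.009,-0.002,0.0854,-0.0027,0.0031,0.064,-0.006,-0.009,-0.002,0.0854,-0.0027,0.0031,0.0956,-0.006,-0.009,-0.002,0.0854,-0.0027,0.0031,0.0956,-0.006,-0.009,-0.002],
)

```text
time: 5.12
eef_pos: [0.5851, 0.2178, 0.2423]
tcp_rot: [0.255, 0.108, 0.96, -0.03]
contact_force: [-1.2, -0.6, -1.4]
gripper_width: 0.085
```

Run:
```python
from h import *
goto(st([-29.5,0,-100.5]),down(167.4,-30))
for i in range(4): shot("scene",f"s2{i}.png")
f=[cv2.resize(cv2.imread(f"pics/s2{i}.png")[240:380,340:500],(400,350)) for i in range(4)]
cv2.imwrite("pics/z3.png",np.vstack([np.hstack(f[:2]),np.hstack(f[2:])])[:600])
```

```text
shift [-0.0019  0.0031 -0.0014] turn [-0.004 -0.004 -0.003] | t 5.12 tool z [ 0.484 -0.113 -0.868] q6 -0.61
```

View pics/z3.png

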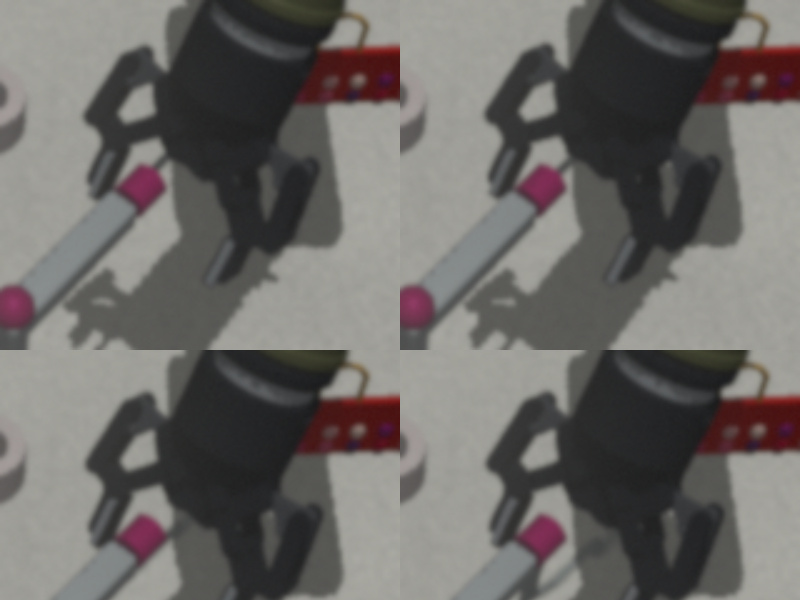

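Request:
step_arm(
  plan=[0.076,0,0.003,0,0,0,0,0.07,0,0.003,0,0,0,0,0.064,0,0.003,0,0,0,0,0.058,0,0.003,0,0,0,0,0.052,0,0.003,0,0,0,0],
  force=20,
)

```text
time: 5.73
eef_pos: [0.5868, 0.223, 0.2479]
tcp_rot: [0.259, 0.107, 0.96, -0.028]
contact_force: [-0.2, 0.6, -0.4]
gripper_width: 0.0519
```

Request:
step_arm(
  plan=[0.048,0,0,0,0,0,0,0.044,0,0,0,0,0,0,0.04,0,0,0,0,0,0,0.036,0,0,0,0,0,0,0.032,0,0,0,0,0,0],
)

```text
time: 6.15
eef_pos: [0.5868, 0.2227, 0.247]
tcp_rot: [0.258, 0.107, 0.96, -0.028]
contact_force: [0.1, -0.1, 0.0]
gripper_width: 0.0321
```

Request:
step_arm(
  plan=[0.029,0,0,0,0,0,0,0.026,0,0,0,0,0,0,0.023,0,0,0,0,0,0,0.02,0,0,0,0,0,0,0.018,0,0,0,0,0,0],
)

```text
time: 6.57
eef_pos: [0.587, 0.2231, 0.2473]
tcp_rot: [0.259, 0.107, 0.96, -0.028]
contact_force: [0.9, 1.4, 0.3]
gripper_width: 0.018
```

Run:
```python
from h import *
goto(st([-29.5,0,-100.5]),down(167.4,-30))
for i in range(8): print(manip.sense()["contact_force"].round(2)); shot("scene",f"s3{i}.png")
f=[cv2.resize(cv2.imread(f"pics/s3{i}.png")[260:350,380:480],(266,240)) for i in range(6)]
cv2.imwrite("pics/z4.png",np.vstack([np.hstack(f[:3]),np.hstack(f[3:])]))
shot("top","t3.png")
```

```text
shift [ 0.0011 -0.0024  0.0025] turn [ 0.001  0.003 -0.003] | t 6.57 tool z [ 0.49  -0.108 -0.865] q6 -0.6
[0.87 1.36 0.31]
[ 0.96 -0.03 -0.29]
[ 0.35  0.19 -1.17]
[-0.54 -0.09  0.32]
[ 0.64 -0.02 -0.23]
[0.67 0.37 0.08]
[ 0.14  0.3  -0.5 ]
[ 0.13  0.19 -0.45]
```

View pics/z4.png

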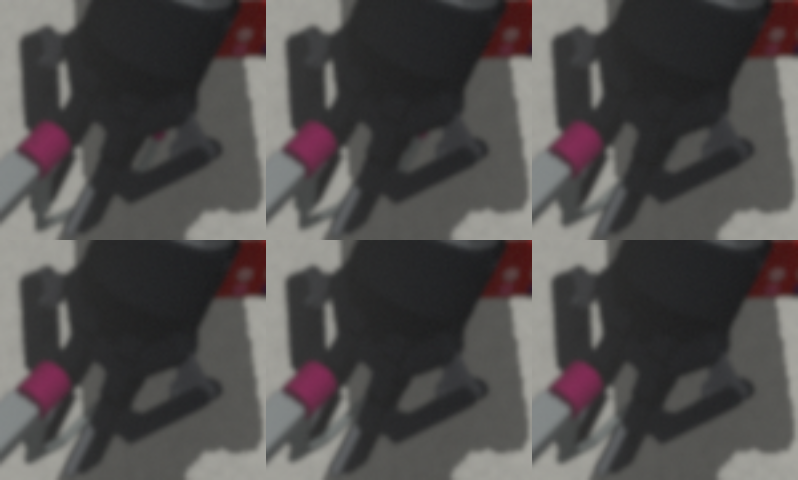

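View pics/t3.png

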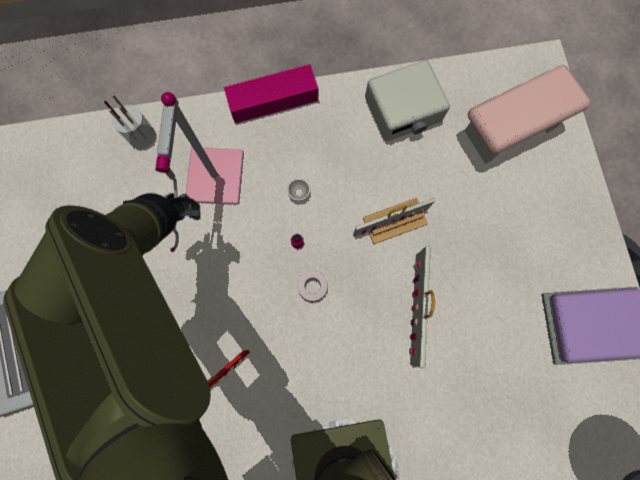

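Request:
step_arm(
  plan=[0.017,0,-0.0012,0,0,0,0,0.016,0,-0.0024,0.001,0,0,0,0.015,0,-0.0024,0.002,0,0,0,0.014,0,-0.0024,0.0025,0,0,0,0.013,0,-0.0024,0.0025,0,0,0],
)

```text
time: 7.43
eef_pos: [0.5877, 0.2203, 0.2449]
tcp_rot: [0.259, 0.107, 0.96, -0.028]
contact_force: [-0.2, -0.4, 0.9]
gripper_width: 0.0129
```

Request:
step_arm(
  plan=[0.012,0,0,0,0,0,0,0.011,0,0,0,0,0,0,0.011,0,0,0,0,0,0,0.01,0,0,0,0,0,0,0.01,0,0,0,0,0,0],
)

```text
time: 7.85
eef_pos: [0.5877, 0.2205, 0.2452]
tcp_rot: [0.259, 0.107, 0.96, -0.028]
contact_force: [0.2, -0.9, -0.1]
gripper_width: 0.0098
```

```bash
cat >> fit.py <<'E'
def bd(p,roi=(130,215,230,290),hi=40):
    x0,x1,y0,y1=roi;im=p["pixels"][y0:y1,x0:x1].astype(int)
    w=np.clip(np.minimum(im[...,2]-im[...,1]-25,60),0,None).astype(float)
    m=(im[...,2]-im[...,1]>25).astype(np.uint8)
    n,l,s,c=cv2.connectedComponentsWithStats(m);o=[]
    for i in range(1,n):
        if 4<s[i,4]<hi:
            ys,xs=np.nonzero(l==i);ww=w[ys,xs];o.append((np.array([(xs*ww).sum(),(ys*ww).sum()])/ww.sum()+[x0,y0]).round(2))
    return o
def series(n=10,cam="top",roi=(130,215,230,290)):
    for i in range(n): print(round(manip.sense()["time"],2),bd(shot(cam),roi))
E
python3 - <<'E'
from fit import *
goto(st([-29.5,0,-100.5]),down(167.4,-30))
p=shot("top","t4.png");print("plumb px",proj(p,bead(PV,YAW,-.0019,0)))
series(10)
E
```

```text
shift [ 0.0012 -0.0001  0.0001] turn [ 0.001  0.003 -0.003] | t 7.85 tool z [ 0.491 -0.108 -0.865] q6 -0.61
plumb px [174.6298538  249.44580978]
7.9 [array([175.65, 249.5 ])]
7.95 [array([176.06, 249.51])]
8.0 [array([176.38, 249.52])]
8.05 [array([176.37, 249.54])]
8.1 [array([175.95, 249.52])]
8.15 [array([175.55, 249.46])]
8.2 [array([174.87, 249.46])]
8.25 [array([174.47, 249.43])]
8.3 [array([174.62, 249.47])]
8.35 [array([174.95, 249.48])]
```

Request:
step_arm(
  plan=[0.0095,0,0.0005,0,0,0,0,0.009,0,0.0005,0,0,0,0,0.0085,0,0.0005,0,0,0,0,0.008,0,0.0005,0,0,0,0,0.0075,0,0.0005,0,0,0,0],
)

```text
time: 8.82
eef_pos: [0.5878, 0.2209, 0.2451]
tcp_rot: [0.259, 0.107, 0.96, -0.028]
contact_force: [0.1, -0.5, 0.7]
gripper_width: 0.0073
```

Request:
step_arm(
  plan=[0.0072,0,0,0,0,0,0,0.007,0,0,0,0,0,0,0.007,0,0,0,0,0,0,0.007,0,0,0,0,0,0,0.007,0,0,0,0,0,0],
)

```text
time: 9.23
eef_pos: [0.5878, 0.2209, 0.2451]
tcp_rot: [0.259, 0.107, 0.96, -0.028]
contact_force: [-0.2, -0.6, 0.9]
gripper_width: 0.0069
```

Run:
```python
from fit import *
series(10)
```

```text
9.23 [array([175.09, 249.46])]
9.28 [array([174.97, 249.46])]
9.33 [array([175.01, 249.45])]
9.38 [array([175.29, 249.52])]
9.43 [array([175.41, 249.47])]
9.48 [array([175.43, 249.45])]
9.53 [array([175.42, 249.46])]
9.58 [array([175.25, 249.5 ])]
9.63 [array([175.08, 249.46])]
9.68 [array([175.  , 249.48])]
```

Request:
step_arm(
  plan=[0.012,0,0,0,0,0,0,0.025,0,0,0,0,0,0,0.045,0,0,0,0,0,0,0.065,0,0,0,0,0,0,0.07,0,0,0,0,0,0],
)

```text
time: 10.15
eef_pos: [0.5878, 0.2209, 0.2451]
tcp_rot: [0.259, 0.107, 0.96, -0.028]
contact_force: [-0.5, -1.2, 0.1]
gripper_width: 0.0601
```

Run:
```python
from fit import *
series(10)
```

```text
10.15 [array([175.01, 249.48])]
10.2 [array([175.  , 249.48])]
10.25 [array([175.02, 249.47])]
10.3 [array([175.01, 249.48])]
10.35 [array([175.02, 249.48])]
10.4 [array([175.01, 249.48])]
10.45 [array([175.  , 249.49])]
10.5 [array([175.01, 249.47])]
10.55 [array([175.  , 249.48])]
10.6 [array([175.01, 249.47])]
```

Request:
step_arm(
  plan=[0.075,0,0,-0.02,0,0,0,0.075,0,0,-0.055,0,0,0,0.075,0,0,-0.09,0,0,0,0.075,0,0,-0.125,0,0,0,0.075,0,0,-0.15,0,0,0],
)

```text
time: 11.07
eef_pos: [0.5136, 0.2376, 0.3779]
tcp_rot: [0.26, 0.107, 0.959, -0.027]
contact_force: [0.9, -0.2, 0.7]
gripper_width: 0.075
```

Run:
```python
from fit import *
series(2)
# pick: board centre (.535,-.2065), board y axis at yaw 102.1; pinch on robot-left (+) end? print both
by=np.array([np.cos(np.radians(102.1)),np.sin(np.radians(102.1)),0])
for s in(-.072,.072):
    g=np.array([.535,-.2065,.083-.008])+s*by; print(s,g)
    goto(np.array([g[0],g[1],.35]),down(102.1))
```

```text
11.07 [array([174.83, 249.25])]
11.12 [array([174.95, 249.36])]
-0.072 [ 0.55009254 -0.27690039  0.075     ]
shift [-0.1134 -0.4958  0.0971] turn [0.312 0.468 1.109] | t 11.17 tool z [ 0.498 -0.103 -0.861] q6 -0.64
0.072 [ 0.51990746 -0.13609961  0.075     ]
shift [-0.061  -0.365   0.0676] turn [0.312 0.468 1.109] | t 11.17 tool z [ 0.498 -0.103 -0.861] q6 -0.64
```

Request:
step_arm(
  plan=[0.06,-0.006,-0.036,0.006,0.031,0.047,0.11,0.06,-0.012,-0.073,0.013,0.062,0.094,0.222,0.06,-0.018,-0.11,0.02,0.093,0.14,0.333,0.05,-0.024,-0.146,0.027,0.125,0.187,0.444,0.05,-0.03,-0.183,0.034,0.156,0.234,0.555],
)

```text
time: 11.58
eef_pos: [0.5155, 0.048, 0.3591]
tcp_rot: [0.134, 0.389, 0.911, -0.017]
contact_force: [0.7, -0.4, -0.0]
gripper_width: 0.0502
```

Run:
```python
from fit import *
series(3)
goto([.52,-.136,.25],down(102.1))
```

```text
11.58 [array([174.96, 249.38])]
11.63 []
11.68 [array([175.49, 249.24])]
shift [-0.102  -0.1313  0.1306] turn [0.143 0.235 0.546] | t 11.73 tool z [ 0.23  -0.138 -0.963] q6 -0.61
```

Request:
step_arm(
  plan=[0.05,-0.02,-0.026,0.026,0.029,0.047,0.109,0.05,-0.04,-0.052,0.052,0.057,0.094,0.218,0.04,-0.06,-0.078,0.078,0.086,0.14,0.328,0.04,-0.08,-0.105,0.105,0.114,0.188,0.437,0.04,-0.102,-0.1313,0.1306,0.143,0.235,0.546],
)

```text
time: 12.15
eef_pos: [0.5204, -0.1288, 0.2511]
tcp_rot: [-0.001, 0.626, 0.779, 0.001]
contact_force: [0.6, -0.5, 0.9]
gripper_width: 0.0402
```

Run:
```python
from fit import *
import pickle
b=shot("top","t5.png");a=shot("scene","s5.png");print(bd(b),bd(a,(405,480,290,345)))
pickle.dump((a,b),open("p5.pkl","wb"))
goto([.52,-.136,.15],down(102.1)); goto([.52,-.136,.062],down(102.1))
A=cv2.resize(a["pixels"][270:360,380:480],(400,360),interpolation=2);B=cv2.resize(b["pixels"][160:260,110:210],(400,400),interpolation=2)[:360]
cv2.imwrite("pics/z5.png",np.hstack([A,B]))
cv2.imwrite("pics/z6.png",np.hstack([cv2.resize(a["pixels"][180:330,140:340],(400,300),interpolation=2),cv2.resize(b["pixels"][130:280,310:510],(400,300),interpolation=2)]))
```

```text
[array([174.96, 249.38]), array([131.5 , 286.25])] [array([434.94, 306.57])]
shift [-0.0021 -0.0001  0.0976] turn [-0.006 -0.002  0.001] | t 12.25 tool z [-0.006  0.    -1.   ] q6 -0.54
shift [-0.0022  0.0004  0.1856] turn [-0.006 -0.002  0.001] | t 12.25 tool z [-0.006  0.    -1.   ] q6 -0.54
```

View pics/z5.png

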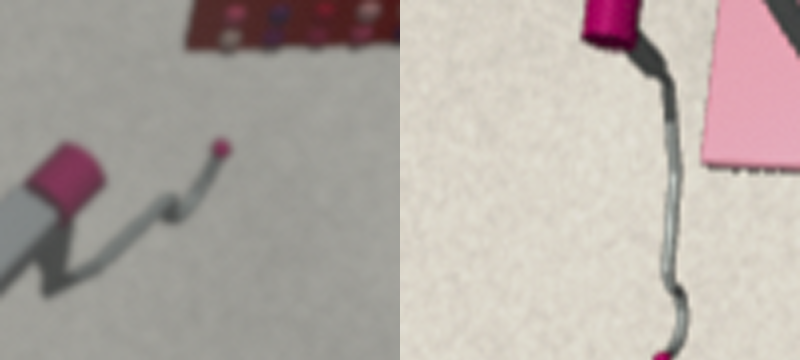

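View pics/z6.png

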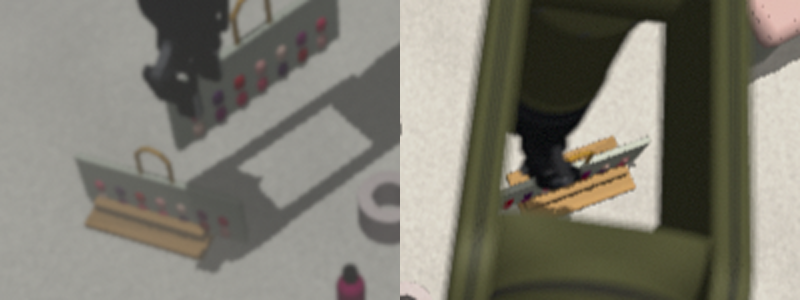

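Run:
```python
from fit import *
import pickle
np.set_printoptions(precision=4,suppress=True)
a,b=pickle.load(open("p5.pkl","rb"))
X,e=tri(a,(434.94,306.57),b,(174.96,249.38));print("bead",X,e)
v=RS.inv().apply(X-PV)*1000;print("stand mm",v, "J", X+RS.apply([.021,0,-.022]))
```

```text
bead [0.4971 0.2406 0.233 ] 0.0014503656023300737
stand mm [-121.285    -0.0298 -111.9696] J [0.5176 0.236  0.211 ]
```

Request:
step_arm(
  plan=[0.04,-0.0022,0,0.035,-0.006,-0.002,0.001,0.04,-0.0022,0,0.07,-0.006,-0.002,0.001,0.04,-0.0022,0,0.1,-0.006,-0.002,0.001,0.04,-0.0022,0,0.1,-0.006,-0.002,0.001],
)

```text
time: 12.58
eef_pos: [0.5168, -0.1283, 0.1467]
tcp_rot: [-0.003, 0.625, 0.781, 0.0]
contact_force: [-1.1, 0.9, -0.5]
gripper_width: 0.0398
```

Run:
```python
from fit import *
b=shot("top","t6.png");a=shot("scene","s6.png")
goto([.52,-.136,.062],down(102.1))
cv2.imwrite("pics/z7.png",np.hstack([cv2.resize(a["pixels"][200:320,160:320],(400,300),interpolation=2),cv2.resize(b["pixels"][150:270,330:490],(400,300),interpolation=2)]))
```

```text
shift [-0.0059 -0.0026  0.0899] turn [0.005 0.001 0.009] | t 12.68 tool z [ 0.005  0.001 -1.   ] q6 -0.55
```

View pics/z7.png

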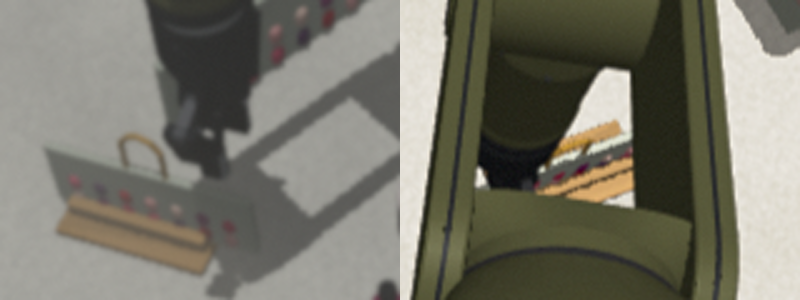

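Request:
step_arm(
  plan=[0.04,-0.006,-0.0026,0.02,0.005,0.001,0.009,0.04,-0.006,-0.0026,0.03,0.005,0.001,0.009,0.04,-0.006,-0.0026,0.03,0.005,0.001,0.009],
)

```text
time: 12.93
eef_pos: [0.5204, -0.1371, 0.1226]
tcp_rot: [0.001, 0.629, 0.777, 0.001]
contact_force: [-0.3, 0.6, -0.7]
gripper_width: 0.0398
```

Run:
```python
from fit import *
goto([.52,-.136,.062],down(102.1))
goto([.52,-.136,.062],down(102.1))
b=shot("top","t7.png");a=shot("scene","s7.png")
goto([.52,-.136,.062],down(102.1))
cv2.imwrite("pics/z8.png",np.hstack([cv2.resize(a["pixels"][210:310,180:300],(480,400),interpolation=2),cv2.resize(b["pixels"][180:240,340:420],(320,240),interpolation=2).repeat(1,0)[:240].tolist() and cv2.copyMakeBorder(cv2.resize(b["pixels"][180:240,340:420],(320,240),interpolation=2),0,160,0,0,0)]))
```

```text
shift [ 0.0012 -0.0003  0.0606] turn [ 0.002  0.001 -0.001] | t 12.93 tool z [ 0.003 -0.    -1.   ] q6 -0.55
shift [ 0.0012 -0.0003  0.0606] turn [ 0.002  0.001 -0.001] | t 12.93 tool z [ 0.003 -0.    -1.   ] q6 -0.55
shift [ 0.0017 -0.001   0.0618] turn [ 0.004  0.002 -0.002] | t 13.03 tool z [ 0.004 -0.001 -1.   ] q6 -0.55
```

View pics/z8.png

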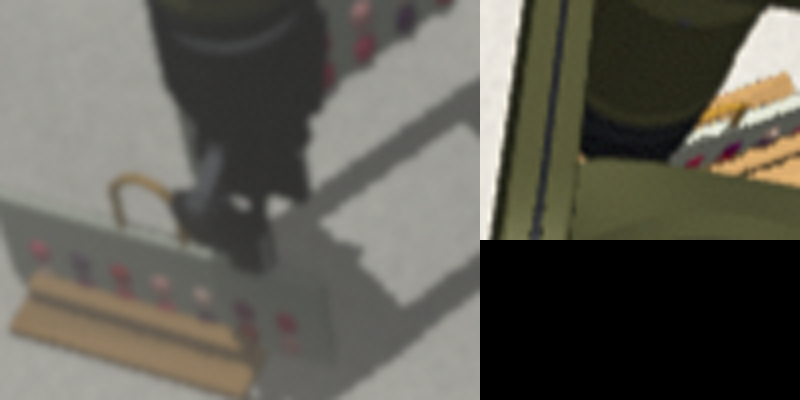

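Request:
step_arm(
  plan=[0.04,0.0017,-0.0005,0.03,0.003,0.001,-0.002,0.04,0.0017,-0.0005,0.05,0.003,0.001,-0.002,0.04,0.0017,-0.0005,0.0615,0.003,0.001,-0.002,0.04,0.0017,-0.0005,0.0615,0.003,0.001,-0.002],
)

```text
time: 13.37
eef_pos: [0.5188, -0.1356, 0.0602]
tcp_rot: [-0.001, 0.629, 0.778, -0.0]
contact_force: [0.6, -0.1, 0.0]
gripper_width: 0.0399
```

Run:
```python
from fit import *
goto([.52,-.136,.062],down(102.1));print(manip.sense()["contact_force"])
a=shot("scene","s8.png")
goto([.52,-.136,.062],down(102.1));print(manip.sense()["contact_force"])
cv2.imwrite("pics/z9.png",cv2.resize(a["pixels"][210:310,180:300],(600,500),interpolation=2))
```

```text
shift [-0.0006  0.0011 -0.0018] turn [-0.002 -0.001  0.   ] | t 13.37 tool z [-0.003  0.001 -1.   ] q6 -0.55
[ 0.61867327 -0.11919092  0.01553241]
shift [-0.0002  0.0003 -0.0007] turn [-0.001 -0.    -0.   ] | t 13.42 tool z [-0.001  0.    -1.   ] q6 -0.55
[ 0.485597   -0.37560363  0.58480704]
```

View pics/z9.png

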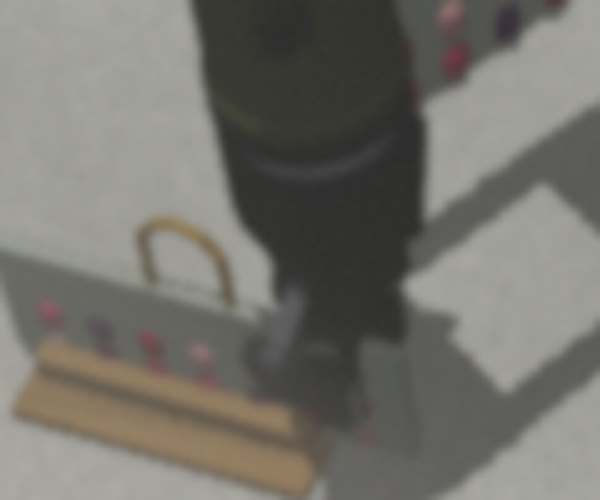

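Request:
step_arm(
  plan=[0.025,0,0,0,0,0,0,0.015,0,0,0,0,0,0,0.01,0,0,0,0,0,0,0.005,0,0,0,0,0,0,0.005,0,0,0,0,0,0],
  force=60,
)

```text
time: 13.83
eef_pos: [0.5204, -0.1366, 0.0626]
tcp_rot: [0.001, 0.629, 0.777, 0.0]
contact_force: [-2.0, -0.7, 5.4]
gripper_width: 0.0073
```

Request:
step_arm(
  plan=[0.005,0,0,0,0,0,0,0.005,0,0,0,0,0,0,0.005,0,0,0,0,0,0],
)

```text
time: 14.08
eef_pos: [0.5204, -0.1366, 0.0626]
tcp_rot: [0.001, 0.629, 0.777, 0.0]
contact_force: [-2.1, -0.6, 5.0]
gripper_width: 0.0073
```

Request:
step_arm(
  plan=[0.005,0,0,-0.01,0,0,0,0.005,0,0,-0.025,0,0,0,0.005,0,0,-0.045,0,0,0,0.005,0,0,-0.07,0,0,0,0.005,0,0,-0.1,0,0,0],
)

```text
time: 14.5
eef_pos: [0.5184, -0.1357, 0.1617]
tcp_rot: [-0.001, 0.629, 0.778, -0.001]
contact_force: [-0.3, 0.1, -1.3]
gripper_width: 0.0072
```

Request:
step_arm(
  plan=[0.005,0,0,-0.03,0,0,0,0.005,0,0,-0.06,0,0,0,0.005,0,0,-0.09,0,0,0,0.005,0,0,-0.12,0,0,0,0.005,0,0,-0.12,0,0,0],
)

```text
time: 14.92
eef_pos: [0.5229, -0.1372, 0.2888]
tcp_rot: [0.006, 0.629, 0.778, 0.002]
contact_force: [1.0, -0.0, -0.8]
gripper_width: 0.0068
```

Run:
```python
from fit import *
a=shot("scene","s9.png");b=shot("top","t9.png")
for p in(a,b):
  for l in("eye","board_mid"): print(l,[(np.round(q["at"],1),round(q["p"],2)) for q in manip.landmark_of(p,l)][:4])
s=manip.sense();print(s["contact_force"],s["moment"],s["eef_pos"],s["time"])
cv2.imwrite("pics/z10.png",np.hstack([cv2.resize(a["pixels"][130:280,160:310],(400,400),interpolation=2),cv2.resize(b["pixels"][130:280,310:460],(400,400),interpolation=2)]))
```

```text
eye [(array([475.1, 244.9]), 0.98), (array([194.5, 177.1]), 0.84), (array([265.3, 178.6]), 0.82)]
board_mid [(array([472.2, 266.2]), 0.84), (array([266.2, 212.3]), 0.58)]
eye [(array([205.7, 381.5]), 0.7), (array([426.6, 166.8]), 0.64), (array([162.5, 163.7]), 0.26)]
board_mid [(array([415.2, 182.2]), 0.85), (array([212.4, 379.3]), 0.59), (array([425.7, 168. ]), 0.29)]
[-0.45126162 -0.33704557 -1.69713388] [0.05204237 0.00776444 0.0167695 ] [ 0.51847699 -0.13572474  0.27947997] 15.2167
```

View pics/z10.png

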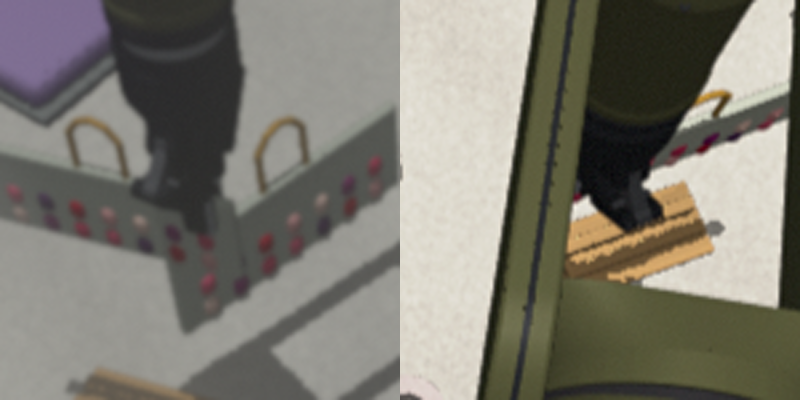

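Run:
```python
from fit import *
np.set_printoptions(precision=4,suppress=True)
b=shot("top");a=shot("scene")
X,e=tri(a,(194.5,177.1),b,(426.6,166.8));c,rc,s=cur()
print(X,e,c,rc.inv().apply(X-c),s["contact_force"],s["moment"])
for z in(.34,.3445): print(onz(a,(194.5,177.1),z),onz(b,(426.6,166.8),z))
```

```text
[ 0.5347 -0.2101  0.3513] 0.0036683794013434383 [ 0.5188 -0.1359  0.2796] [-0.0758 -0.0003 -0.0719] [-0.1981 -0.8714 -1.2416] [ 0.0635 -0.0011  0.0165]
[ 0.5264 -0.2169  0.34  ] [ 0.5396 -0.2157  0.34  ]
[ 0.5297 -0.2134  0.3445] [ 0.538  -0.2142  0.3445]
```

```bash
cat >> h.py <<'E'
EYE=np.array([-.074,0,-.066])
def eyeto(v,yaw=77.43):
    r=down(yaw);goto(st(v)-r.apply(EYE),r)
E
python3 - <<'E'
from fit import *
eyeto([-220,0,30]);eyeto([-170,0,-100])
E
```

```text
shift [ 0.4812 -0.0014 -0.0286] turn [-0.003 -0.001  0.43 ] | t 15.32 tool z [-0.003  0.001 -1.   ] q6 -0.55
shift [0.4601 0.0444 0.1012] turn [-0.003 -0.001  0.43 ] | t 15.32 tool z [-0.003  0.001 -1.   ] q6 -0.55
```

Request:
step_arm(
  plan=[0.005,0.015,0,-0.01,0,0,0.01,0.005,0.04,0,-0.02,0,0,0.04,0.005,0.072,0,-0.028,0,0,0.08,0.005,0.106,0,-0.028,0,0,0.12,0.005,0.14,0,-0.028,0,0,0.16],
)

```text
time: 15.73
eef_pos: [0.4902, 0.0017, 0.3088]
tcp_rot: [-0.0, 0.69, 0.724, -0.0]
contact_force: [-0.1, 0.5, -1.5]
gripper_width: 0.0068
```

Request:
step_arm(
  plan=[0.005,0.033,0.005,0,0,0,0.04,0.005,0.066,0.01,0,0,0,0.08,0.005,0.1,0.015,0,0,0,0.12,0.005,0.135,0.02,0,0,0,0.16,0.005,0.17,0.025,0,0,0,0.2],
)

```text
time: 16.15
eef_pos: [0.5063, 0.1734, 0.3082]
tcp_rot: [-0.0, 0.759, 0.652, -0.001]
contact_force: [1.6, 0.2, -1.8]
gripper_width: 0.0071
```

Run:
```python
from fit import *
eyeto([-220,0,30]);eyeto([-170,0,-100])
```

```text
shift [ 0.1456 -0.1127 -0.0007] turn [-0.001  0.001  0.068] | t 16.15 tool z [-0.001 -0.001 -1.   ] q6 0.4
shift [ 0.1423 -0.0626  0.1292] turn [-0.001  0.001  0.068] | t 16.15 tool z [-0.001 -0.001 -1.   ] q6 0.4
```

Request:
step_arm(
  plan=[0.005,0.005,-0.035,0,0,0,0.02,0.005,0.015,-0.072,0,0,0,0.04,0.005,0.045,-0.105,0,0,0,0.055,0.005,0.08,-0.1127,0,0,0,0.068,0.005,0.115,-0.1127,0,0,0,0.068],
)

```text
time: 16.57
eef_pos: [0.4088, 0.303, 0.3086]
tcp_rot: [-0.001, 0.779, 0.626, -0.001]
contact_force: [1.2, -0.2, -0.4]
gripper_width: 0.0069
```

Run:
```python
from fit import *
eyeto([-170,0,-100])
```

```text
shift [0.0323 0.0515 0.1295] turn [-0.002  0.001  0.002] | t 16.57 tool z [-0.003 -0.001 -1.   ] q6 0.77
```

Request:
step_arm(
  plan=[0.005,0.01,0.005,0.03,0,0,0,0.005,0.02,0.015,0.065,0,0,0,0.005,0.03,0.025,0.1,-0.001,0,0.002,0.005,0.0323,0.03,0.1295,-0.002,0.001,0.002,0.005,0.0323,0.03,0.1295,-0.002,0.001,0.002],
)

```text
time: 16.98
eef_pos: [0.4456, 0.3254, 0.1725]
tcp_rot: [-0.0, 0.78, 0.626, -0.006]
contact_force: [-2.3, -0.8, -0.8]
gripper_width: 0.0073
```

Run:
```python
from fit import *
import pickle
b=shot("top","t10.png");a=shot("scene","s10.png");pickle.dump((a,b),open("p10.pkl","wb"))
for p in(a,b):
  for l in("eye","board_mid"): print(l,[(np.round(q["at"],1),round(q["p"],2)) for q in manip.landmark_of(p,l)][:4])
print(bd(b),bd(a,(405,480,290,345)))
eyeto([-170,0,-100]);c,rc,s=cur();print(c,s["contact_force"],s["moment"])
E0=c+rc.apply(EYE);print("eye pred",proj(a,E0),proj(b,E0))
cv2.imwrite("pics/z11.png",np.hstack([cv2.resize(a["pixels"][250:390,360:500],(420,420),interpolation=2),cv2.resize(b["pixels"][200:325,100:225],(375,375),interpolation=2)[:420].copy() if 0 else cv2.copyMakeBorder(cv2.resize(b["pixels"][200:325,100:225],(375,375),interpolation=2),0,45,0,0,0)]))
```

```text
eye [(array([261. , 178.2]), 0.89), (array([459.6, 277. ]), 0.84), (array([479. , 245.1]), 0.56)]
board_mid [(array([269.5, 210. ]), 0.97), (array([449.8, 302.7]), 0.81), (array([470.9, 266.9]), 0.71)]
eye [(array([208.2, 380. ]), 0.93), (array([431.5, 307. ]), 0.88)]
board_mid [(array([212.3, 382.5]), 0.81), (array([184.6, 292.1]), 0.73), (array([423.5, 306.2]), 0.65)]
[array([174.96, 249.37]), array([175.35, 286.06])] [array([426.93, 297.64]), array([438.92, 298.73]), array([435.91, 306.05]), array([448.  , 312.62]), array([405.  , 314.04]), array([472.23, 322.14]), array([469.85, 327.93])]
shift [-0.0009  0.0166  0.003 ] turn [ 0.005 -0.004  0.   ] | t 17.28 tool z [ 0.006  0.003 -1.   ] q6 0.77
[0.44965283 0.32785938 0.18193327] [-0.21602248 -0.47176529 -1.86227226] [ 0.09725852 -0.00380676 -0.0498751 ]
eye pred [458.66838311 277.90465581] [167.50342226 284.10982639]
```

View pics/z11.png

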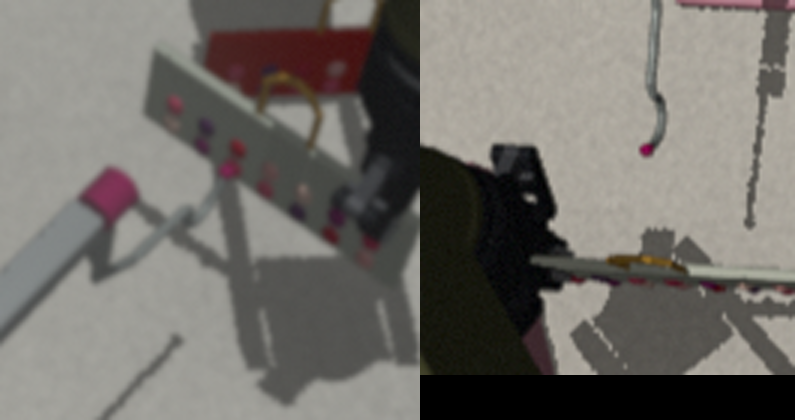

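Run:
```python
from fit import *
import pickle
a,b=pickle.load(open("p10.pkl","rb"));c,rc,s=cur()
def pt(p,yb,zb,x0,y0,k,im,col,off):
    X=c+rc.apply([off+yb,0,-(zb+.066-.0445+0)])  # zb above top edge
    u=(proj(p,X)-[x0,y0])*k;cv2.circle(im,tuple(np.int32(u.round())),2,col,-1)
A=cv2.resize(a["pixels"][255:335,400:480],(400,400),interpolation=2);B=cv2.resize(b["pixels"][240:320,140:220],(400,400),interpolation=2)
for off,col in((-.074,(0,255,0)),(-.085,(255,255,0))):
  for yb,zb in((0,.0445),(0,.0495),(-.018,0),(.018,0),(-.095,0),(-.018,.03),(.018,.03)):
    pt(a,yb,zb,400,255,5,A,col,off);pt(b,yb,zb,140,240,5,B,col,off)
cv2.imwrite("pics/z12.png",np.hstack([A,B]))
```

```text
(no output)
```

View pics/z12.png

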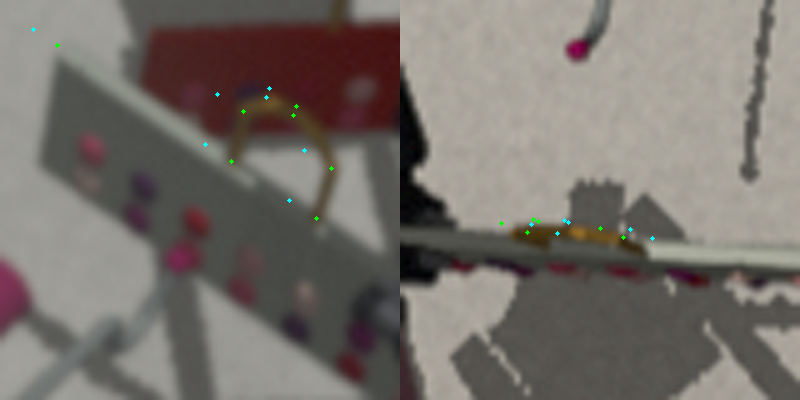

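```bash
cat > ov.py <<'E'
from fit import *
def ov(fn,A0=(400,255),B0=(140,240),EYE=EYE):
    c,rc,s=cur();b=shot("top");a=shot("scene")
    A=cv2.resize(a["pixels"][A0[1]:A0[1]+80,A0[0]:A0[0]+80],(400,400),interpolation=2);B=cv2.resize(b["pixels"][B0[1]:B0[1]+80,B0[0]:B0[0]+80],(400,400),interpolation=2)
    for p,im,o in((a,A,A0),(b,B,B0)):
        for yb,zb in((0,.0445),(0,.0495),(-.018,0),(.018,0),(-.095,0),(-.018,.025),(.018,.025)):
            u=(proj(p,c+rc.apply(EYE+[yb,0,.0445-zb]))-o)*5;cv2.circle(im,tuple(np.int32(u.round())),2,(0,255,0),-1)
        for X in(st([-121.3,0,-112]),st([-100,0,-134])):
            u=(proj(p,X)-o)*5;cv2.circle(im,tuple(np.int32(u.round())),2,(255,255,0),-1)
    cv2.imwrite("pics/"+fn,np.hstack([A,B]));return a,b
E
python3 - <<'E'
from ov import *
ov("z13.png");eyeto([-170,0,-100]);eyeto([-101,0,-101])
E
```

```text
shift [-0.0007  0.0168  0.0027] turn [ 0.005 -0.003  0.   ] | t 17.38 tool z [ 0.005  0.002 -1.   ] q6 0.77
shift [-0.0007  0.0858  0.0041] turn [ 0.005 -0.003  0.   ] | t 17.38 tool z [ 0.005  0.002 -1.   ] q6 0.77
```

View pics/z13.png

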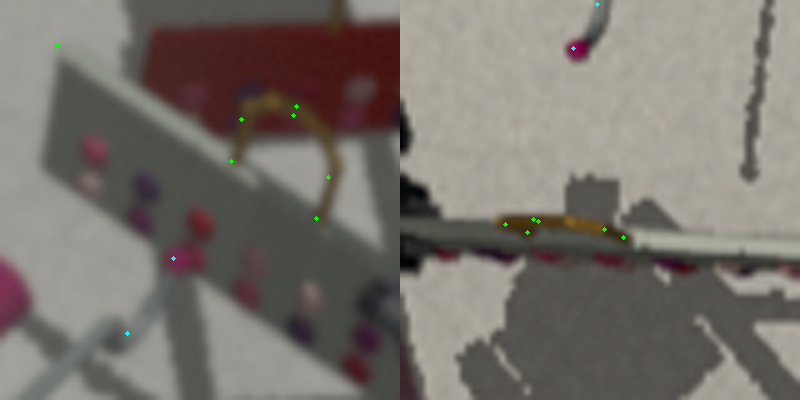

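Request:
step_arm(
  plan=[0.005,-0.0007,0.01,0.001,0.005,-0.003,0,0.005,-0.0007,0.025,0.002,0.005,-0.003,0,0.005,-0.0007,0.038,0.002,0.005,-0.003,0,0.005,-0.0007,0.038,0.002,0.005,-0.003,0,0.005,-0.0007,0.038,0.002,0.005,-0.003,0],
)

```text
time: 17.8
eef_pos: [0.4872, 0.318, 0.1775]
tcp_rot: [-0.001, 0.781, 0.625, -0.002]
contact_force: [0.2, 0.3, -0.8]
gripper_width: 0.0069
```

Run:
```python
from ov import *
a,b=ov("z14.png",B0=(140,215));print(bd(b));eyeto([-101,0,-99]);print(manip.sense()["moment"],manip.sense()["contact_force"])
```

```text
[array([174.95, 249.37]), array([177.54, 262.85]), array([152.31, 271.58]), array([172.4 , 271.57]), array([184.52, 272.34]), array([198.37, 273.97])]
shift [ 0.001   0.0483 -0.0029] turn [-0.004  0.003 -0.001] | t 17.9 tool z [-0.005 -0.002 -1.   ] q6 0.73
[ 0.16062958 -0.02883632 -0.02168216] [ 0.3214132  -0.65520852 -1.6302538 ]
```

View pics/z14.png

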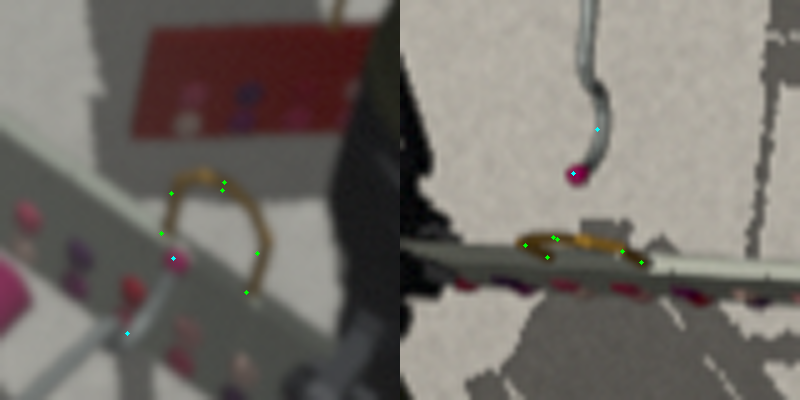

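Request:
step_arm(
  plan=[0.005,0.001,0.01,-0.0025,-0.004,0.003,-0.001,0.005,0.001,0.02,-0.0025,-0.004,0.003,-0.001,0.005,0.001,0.03,-0.0025,-0.004,0.003,-0.001,0.005,0.001,0.036,-0.0025,-0.004,0.003,-0.001,0.005,0.001,0.036,-0.0025,-0.004,0.003,-0.001],
)

```text
time: 18.32
eef_pos: [0.5231, 0.3113, 0.18]
tcp_rot: [0.0, 0.78, 0.626, 0.001]
contact_force: [-0.3, 0.0, -0.8]
gripper_width: 0.0065
```

Run:
```python
from ov import *
for i in range(3): shot("top")
a,b=ov("z15.png",B0=(140,205));print(bd(b));eyeto([-101,0,-99]);print(manip.sense()["moment"],manip.sense()["contact_force"])
```

```text
[array([178.41, 244.27]), array([174.98, 249.6 ]), array([153.78, 254.84]), array([173.67, 254.47]), array([185.99, 255.3 ]), array([199.63, 257.08])]
shift [-0.0002  0.013  -0.0002] turn [ 0.    -0.     0.001] | t 18.57 tool z [ 0.  0. -1.] q6 0.69
[ 0.0767933  -0.03851276 -0.01839425] [-0.73738282  0.10059804  0.03241857]
```

View pics/z15.png

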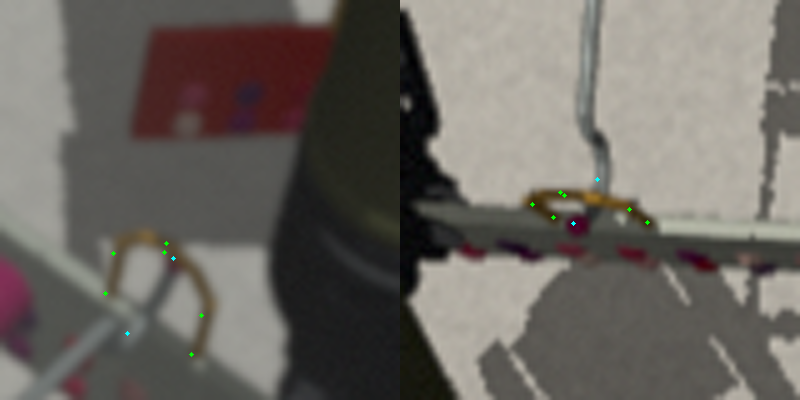

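Run:
```python
from ov import *
np.set_printoptions(precision=4,suppress=True)
c,rc,s=cur();a=shot("scene");b=shot("top");E=c+rc.apply(EYE)
X,e=tri(a,proj(a,E)+[1.4,1.4],b,proj(b,E)+[.6,.6]);print(RS.inv().apply(X-E)*1000,e,RS.inv().apply(E-PV)*1000)
for p in(a,b): print([(np.round(q["at"],1),round(q["p"],2)) for q in manip.landmark_of(p,"eye")][:4],proj(p,E))
cv2.imwrite("pics/z16.png",np.hstack([cv2.resize(a["pixels"][295:345,400:450],(400,400),interpolation=2),cv2.resize(b["pixels"][220:270,155:205],(400,400),interpolation=2)]))
```

```text
[-0.9693  1.2037 -4.1023] 0.0025336095961637486 [-113.876     0.1876  -99.1924]
[(array([265.3, 177.9]), 0.93), (array([438., 303.]), 0.61), (array([475.4, 243.7]), 0.56)] [432.9704 305.2292]
[(array([431. , 303.2]), 0.74), (array([175.8, 244.6]), 0.72), (array([206.5, 383. ]), 0.71)] [172.8106 244.1877]
```

View pics/z16.png

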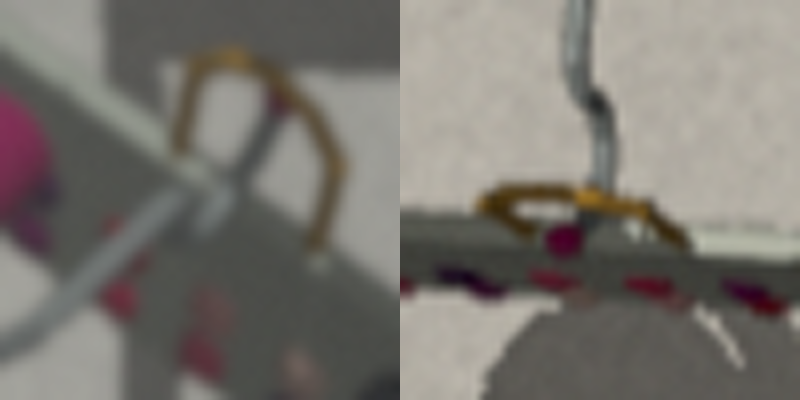

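```bash
cat > loopfit.py <<'E'
from ov import *
from scipy.spatial import cKDTree
def curve():
    h=.0445+.0025;w=.018;L=[]
    for z in np.linspace(0,h-w,20): L.append((w,z));L.append((-w,z))
    for t in np.linspace(0,np.pi,50): L.append((w*np.cos(t),h-w+w*np.sin(t)))
    return np.array(L)
CV=curve()
def brown(p,u0):
    im=p["pixels"].astype(int);m=(im[...,2]-im[...,0]>22)&(im[...,1]-im[...,0]>10)
    ys,xs=np.nonzero(m);k=(abs(xs-u0[0])<28)&(abs(ys-u0[1])<28);return np.stack([xs[k],ys[k]],1)
def lfit(a,b,dz=None):
    c,rc,s=cur();E=c+rc.apply(EYE);Rb=rc
    pts={}
    for n,p in(("a",a),("b",b)): pts[n]=brown(p,proj(p,E-[0,0,.02]))
    T=RS
    def res(x):
        r=[]
        for n,p in(("a",a),("b",b)):
            X=[c+rc.apply(EYE+[yb,0,.0445-zb])+T.apply(x[:3]/1000)+T.apply([0,0,x[3]*yb]) for yb,zb in CV]
            U=np.array([proj(p,q) for q in X]);t=cKDTree(U)
            d=t.query(pts[n])[0];r+=list(np.clip(d,0,4))
            t2=cKDTree(pts[n]);d2=t2.query(U[40:])[0];r+=list(np.clip(d2,0,4))
        return np.array(r+list(x[:3]/3)+[x[3]/.03])
    best=least_squares(res,[0,0,0,0],diff_step=1e-2,x_scale=[1,1,1,.02]) if 0 else None
    from scipy.optimize import minimize
    o=minimize(lambda x:(res(x)**2).sum(),[0,0,0,0],method="Nelder-Mead",options=dict(initial_simplex=[[0,0,0,0],[3,0,0,0],[0,3,0,0],[0,0,3,0],[0,0,0,.03]],maxiter=400))
    print("offset mm stand + tilt",o.x.round(3),"cost",round(o.fun,1),len(pts["a"]),len(pts["b"]),"eye stand",(RS.inv().apply(E-PV)*1000+o.x[:3]).round(1))
    return o.x
E
python3 - <<'E'
from loopfit import *
a=shot("scene");b=shot("top");lfit(a,b)
E
```

```text
offset mm stand + tilt [ 0.204  1.019  1.024 -0.017] cost 111.4 80 85 eye stand [-113.4    1.4  -98. ]
```

Request:
step_arm(
  plan=[0.005,-0.0005,0.004,0,0,0,0,0.005,-0.001,0.008,0,0,0,0,0.005,-0.0012,0.0125,0,0,0,0,0.005,-0.0012,0.0125,0,0,0,0,0.005,-0.0012,0.0125,0,0,0,0],
)

```text
time: 19.28
eef_pos: [0.5334, 0.3075, 0.18]
tcp_rot: [0.0, 0.78, 0.626, 0.001]
contact_force: [-0.0, -0.5, -1.6]
gripper_width: 0.0071
```

Run:
```python
from loopfit import *
for i in range(3): shot("top")
a=shot("scene");b=shot("top");lfit(a,b);print(bd(b))
F=[];M=[]
for i in range(6): s=manip.sense();F.append(s["contact_force"]);M.append(s["moment"]);shot("top")
print(np.mean(F,0).round(2),np.mean(M,0).round(3))
cv2.imwrite("pics/z17.png",np.hstack([cv2.resize(a["pixels"][295:345,400:450],(400,400),interpolation=2),cv2.resize(b["pixels"][210:260,155:205],(400,400),interpolation=2)]))
```

```text
offset mm stand + tilt [ 0.133  0.717  1.153 -0.018] cost 119.0 85 85 eye stand [-100.9   -0.2  -97.9]
[array([178.93, 237.26]), array([154.85, 248.88]), array([174.82, 249.49]), array([186.96, 249.1 ]), array([199.98, 250.68])]
[ 0.18 -0.08 -1.27] [ 0.078 -0.019  0.013]
```

View pics/z17.png

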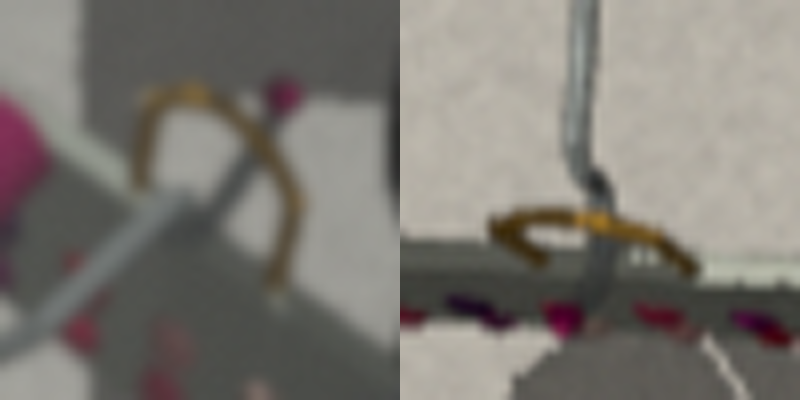

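Request:
step_arm(
  plan=[0.005,0,0,0.007,0,0,0,0.005,0,0,0.014,0,0,0,0.005,0,0,0.02,0,0,0,0.005,0,0,0.025,0,0,0,0.005,0,0,0.025,0,0,0],
)

```text
time: 20.25
eef_pos: [0.5318, 0.3071, 0.1531]
tcp_rot: [-0.0, 0.78, 0.626, -0.001]
contact_force: [-0.5, 0.1, -1.0]
gripper_width: 0.0074
```

```bash
cat > chk.py <<'E'
from loopfit import *
def chk(fn=None,fit=True,n=6):
    F=[];M=[]
    for i in range(2): shot("top")
    for i in range(n):
        s=manip.sense();F.append(s["contact_force"]);M.append(s["moment"]);b=shot("top")
    a=shot("scene")
    if fit: lfit(a,b)
    print([q for q in bd(b) if abs(q[1]-249.4)<3 and abs(q[0]-175)<8],"F",np.mean(F,0).round(2),"M",np.mean(M,0).round(3),s["eef_pos"].round(4),s["time"])
    if fn: cv2.imwrite("pics/"+fn,np.hstack([cv2.resize(a["pixels"][295:345,400:450],(400,400),interpolation=2),cv2.resize(b["pixels"][210:260,155:205],(400,400),interpolation=2)]))
E
python3 -c "
from chk import *
chk('z18.png');eyeto([-100.5,0,-131])"
```

```text
offset mm stand + tilt [0.108 0.675 0.66  0.015] cost 111.8 70 88 eye stand [-1.007e+02 -1.000e-01 -1.231e+02]
[array([175.58, 249.89])] F [-0.02  0.29 -1.06] M [ 0.121 -0.027  0.008] [0.5332 0.3078 0.1554] 20.6
shift [0.0006 0.0003 0.0074] turn [ 0.001 -0.001  0.001] | t 20.7 tool z [ 0.002  0.001 -1.   ] q6 0.67
```

View pics/z18.png

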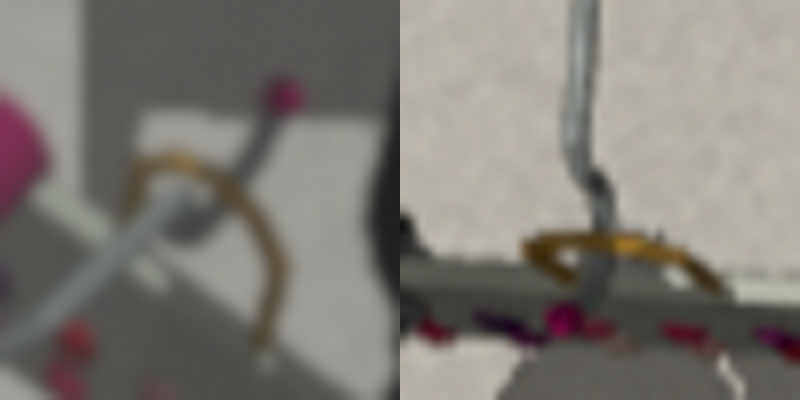

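Request:
step_arm(
  plan=[0.005,0.0003,0.0003,0.002,0,0,0,0.005,0.0003,0.0003,0.004,0,0,0,0.005,0.0003,0.0003,0.005,0,0,0,0.005,0.0003,0.0003,0.005,0,0,0],
)

```text
time: 21.03
eef_pos: [0.533, 0.3077, 0.1496]
tcp_rot: [-0.0, 0.78, 0.626, 0.0]
contact_force: [-0.6, -0.5, -0.7]
gripper_width: 0.0068
```

```bash
python3 -c "
from chk import *
chk('z19.png');eyeto([-100.5,0,-131])"
```

```text
offset mm stand + tilt [0.309 0.56  1.796 0.005] cost 117.0 64 88 eye stand [-1.003e+02  1.000e-01 -1.272e+02]
[array([175.65, 250.01])] F [-0.25  0.09 -1.15] M [ 0.101 -0.021  0.012] [0.5333 0.3079 0.1501] 21.3833
shift [0.0004 0.0001 0.0021] turn [ 0.001 -0.001  0.001] | t 21.48 tool z [ 0.001  0.001 -1.   ] q6 0.67
```

View pics/z19.png

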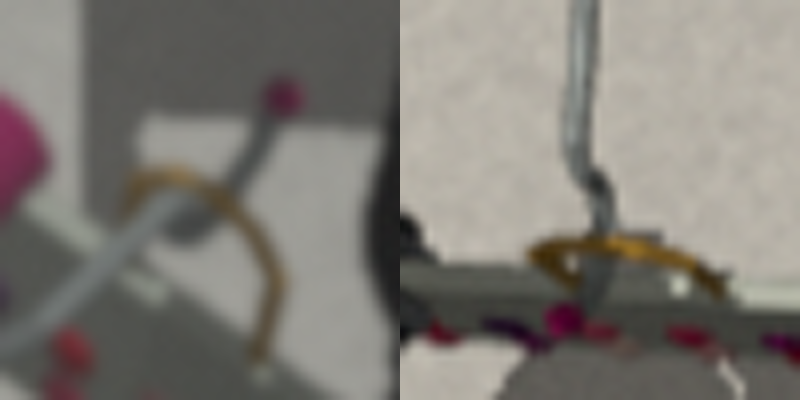

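Request:
step_arm(
  plan=[0.005,0,0,0.001,0,0,0,0.005,0,0,0.002,0,0,0,0.005,0,0,0.002,0,0,0],
)

```text
time: 21.73
eef_pos: [0.5331, 0.3078, 0.1478]
tcp_rot: [0.0, 0.78, 0.626, 0.0]
contact_force: [0.4, -0.4, -1.2]
gripper_width: 0.0069
```

```bash
python3 -c "
from chk import *
chk('z20.png',n=8)"
```

```text
offset mm stand + tilt [0.318 0.73  1.554 0.007] cost 104.6 65 80 eye stand [-100.3    0.2 -129.5]
[array([175.68, 250.1 ])] F [-0.08  0.07 -1.04] M [ 0.085 -0.025 -0.013] [0.5333 0.3079 0.1481] 22.1833
```

Request:
step_arm(
  plan=[0.005,0,0,0.0005,0,0,0,0.005,0,0,0.001,0,0,0,0.005,0,0,0.001,0,0,0],
)

```text
time: 22.53
eef_pos: [0.5332, 0.3078, 0.1469]
tcp_rot: [0.0, 0.78, 0.626, 0.0]
contact_force: [-0.2, -0.1, -1.6]
gripper_width: 0.0074
```

```bash
python3 -c "
from chk import *
chk('z21.png',n=8)"
```

```text
offset mm stand + tilt [-0.133  0.384  1.239 -0.011] cost 98.2 58 76 eye stand [-1.007e+02 -1.000e-01 -1.308e+02]
[array([175.88, 250.08])] F [ 0.12 -0.01 -1.44] M [ 0.085  0.009 -0.033] [0.5333 0.3079 0.147 ] 22.9833
```

Still carrying; keep lowering in 1 mm steps.

Request:
step_arm(
  plan=[0.005,0,0,0.0005,0,0,0,0.005,0,0,0.001,0,0,0,0.005,0,0,0.001,0,0,0],
)

```text
time: 23.33
eef_pos: [0.5335, 0.3079, 0.1462]
tcp_rot: [0.0, 0.78, 0.626, 0.001]
contact_force: [0.4, 0.5, -0.6]
gripper_width: 0.0074
```

```bash
python3 -c "
from chk import *
chk('z22.png',fit=False,n=8)"
```

```text
[array([175.87, 250.23])] F [ 0.56 -0.18  0.48] M [-0.041 -0.05   0.031] [0.5335 0.3079 0.1462] 23.7833
```

Request:
step_arm(
  plan=[0.005,0,0,0.0005,0,0,0,0.005,0,0,0.001,0,0,0,0.005,0,0,0.001,0,0,0],
)

```text
time: 24.13
eef_pos: [0.5338, 0.3079, 0.1454]
tcp_rot: [0.0, 0.78, 0.626, 0.001]
contact_force: [1.4, -0.2, 3.3]
gripper_width: 0.007
```

```bash
python3 -c "
from chk import *
chk('z23.png',n=8)"
```

```text
offset mm stand + tilt [0.539 0.489 2.102 0.   ] cost 121.4 46 81 eye stand [-9.980e+01  1.000e-01 -1.317e+02]
[array([175.39, 250.3 ])] F [ 1.9  -0.44  3.59] M [-0.318 -0.146  0.124] [0.5337 0.3079 0.1453] 24.5833
```

View pics/z23.png

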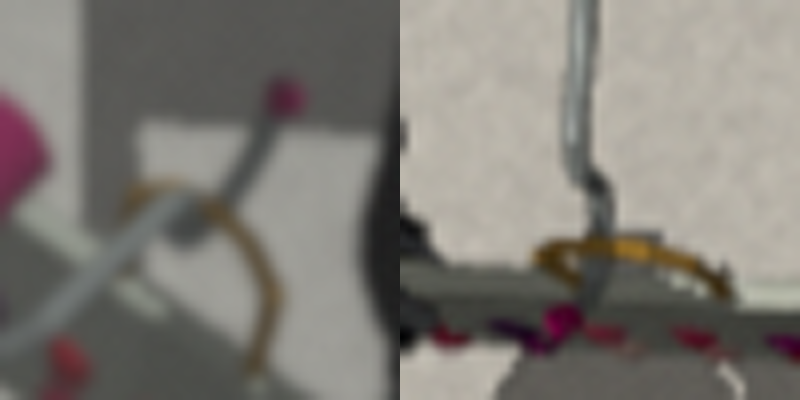

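Request:
step_arm(
  plan=[0.005,0,0,-0.001,0,0,0,0.005,0,0.001,-0.0015,0,0,0,0.005,0,0.002,-0.0015,0,0,0,0.005,0,0.002,-0.0015,0,0,0],
)

```text
time: 25.02
eef_pos: [0.5342, 0.3073, 0.1457]
tcp_rot: [-0.001, 0.78, 0.626, -0.0]
contact_force: [-0.0, 0.6, 0.6]
gripper_width: 0.0069
```

```bash
python3 -c "
from chk import *
chk('z24.png',n=8)"
```

```text
offset mm stand + tilt [-0.13   0.917  0.362 -0.006] cost 133.2 47 83 eye stand [ -98.8    0.4 -132.3]
[array([175.42, 249.95])] F [-0.53  0.55 -0.81] M [ 0.04   0.035 -0.06 ] [0.5351 0.3075 0.1464] 25.4667
```

Request:
step_arm(
  plan=[0.005,0,0,0.0004,0,0,0,0.005,0,0,0.0004,0,0,0],
)

```text
time: 25.73
eef_pos: [0.5354, 0.3075, 0.1462]
tcp_rot: [0.0, 0.78, 0.626, 0.001]
contact_force: [-1.2, 0.2, -1.2]
gripper_width: 0.0069
```

```bash
python3 -c "
from chk import *
chk('z25.png',n=10)"
```

```text
offset mm stand + tilt [-0.094  0.229  1.056  0.016] cost 124.3 48 85 eye stand [ -98.6   -0.3 -131.8]
[array([175.5 , 249.92])] F [-0.42 -0.03 -0.05] M [ 0.017  0.025 -0.015] [0.5353 0.3075 0.1462] 26.2833
```

Run:
```python
from fit import *
a=shot("scene");b=shot("top","t25.png")
print(bd(a,(425,445,296,316)))
print(proj(a,bead(PV,YAW,-.0019,0)),proj(a,bead(PV,YAW,-.0019,.02)))
im=b["pixels"].astype(int)[244:256,166:186];print((im[...,2]-im[...,1])[2:10])
print(manip.sense()["contact_force"])
```

```text
[array([435.41, 306.55])]
[434.40249231 306.73395839] [435.50296066 307.48775876]
[[ -1  -2  -2  -1  -1  -2  -1  -1  -2  -2  -1  -2  -2  -2  -1  -2  -2  -2
   -2  -1]
 [ -1  -1  -1  -2   0   0  -2   1   7  11   9   4  -3  -3  -1  -1  -2  -2
   -1  -1]
 [  3   3   2   3   1   0   0  14  41  54  45  24  -2  -1  -1   1  -1   0
    0  -1]
 [  8  11  10   8   6   1   6  61  99  97  69  47  22  22  17  14   3  -1
   -2  -2]
 [  3  10  15  16  16  14  16  79 124 122  69  48  48  55  48  42  21   5
    0   1]
 [  0   3   3  10  21  30  23  60  97  88  43  24  25  36  45  46  33  15
    4   1]
 [  2   2   4   6  15  26  32  31  30  24   9   4   0   7  16  23  22  15
   12   7]
 [  5   5   5   5   9  10  10   8   7   0   1   1   0   1   2   8  11  12
   12   9]]
[ 0.18577584 -0.33244033 -0.87616904]
```

View pics/z25.png

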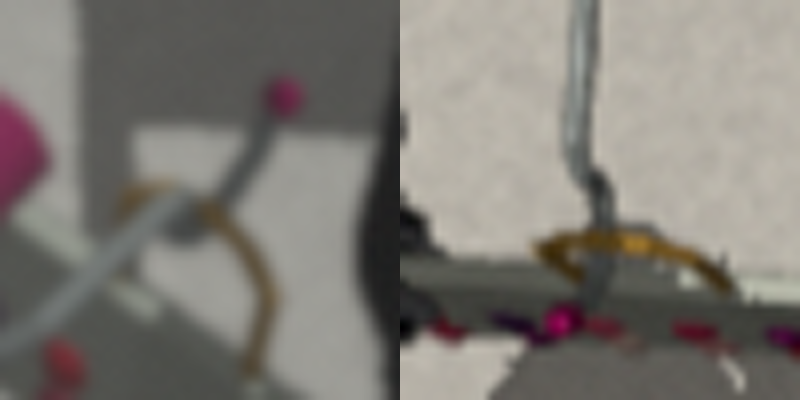

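Request:
step_arm(
  plan=[0.009,0,0,0,0,0,0,0.011,0,0,0,0,0,0,0.014,0,0,0,0,0,0,0.02,0,0,0,0,0,0,0.028,0,0,0,0,0,0],
  force=20,
)

```text
time: 26.9
eef_pos: [0.5353, 0.3074, 0.1461]
tcp_rot: [0.0, 0.78, 0.626, 0.001]
contact_force: [-0.2, 0.4, 0.8]
gripper_width: 0.0277
```

Run:
```python
from fit import *
for i in range(14):
    s=manip.sense();a=shot("scene",f"r{i}.png");print(round(s["time"],2),s["contact_force"].round(1),bd(a,(425,445,296,316)))
f=[cv2.resize(cv2.imread(f"pics/r{i}.png")[280:360,390:490],(400,300)) for i in(0,4,8,13)]
cv2.imwrite("pics/z26.png",np.vstack([np.hstack(f[:2]),np.hstack(f[2:])]))
```

```text
26.9 [-0.2  0.4  0.8] [array([435.38, 306.52])]
26.95 [-0.4  0.7 -0. ] [array([435.39, 306.52])]
27.0 [ 0.1  0.  -0.2] [array([435.38, 306.53])]
27.05 [-0.4  0.4  0. ] [array([435.35, 306.54])]
27.1 [-0.6  0.1 -0.7] [array([435.36, 306.51])]
27.15 [ 0.1 -0.6  0.3] [array([435.35, 306.51])]
27.2 [0.8 0.5 0.5] [array([435.36, 306.51])]
27.25 [-0.5  1.1 -0.3] [array([435.37, 306.52])]
27.3 [0.1 1.  0.1] [array([435.35, 306.51])]
27.35 [-0.4  0.6  0.1] [array([435.37, 306.53])]
27.4 [ 0.7  0.2 -0.7] [array([435.37, 306.51])]
27.45 [-0.1  1.1  0.4] [array([435.36, 306.52])]
27.5 [-0.4 -1.1 -0.2] [array([435.38, 306.5 ])]
27.55 [ 0.2  0.  -0.1] [array([435.35, 306.52])]
```

View pics/z26.png

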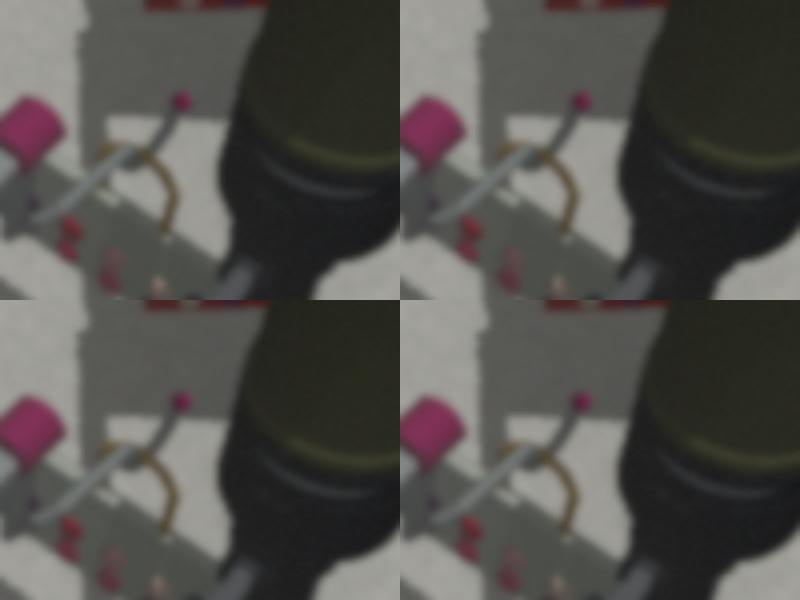

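Request:
step_arm(
  plan=[0.03,0,0,-0.01,0,0,0,0.03,0,0,-0.025,0,0,0,0.03,0.005,0,-0.05,0,0,0,0.03,0.015,0,-0.08,0,0,0,0.03,0.03,0,-0.11,0,0,0],
)

```text
time: 28.02
eef_pos: [0.541, 0.3357, 0.2577]
tcp_rot: [0.0, 0.78, 0.625, -0.0]
contact_force: [0.1, 0.9, -0.4]
gripper_width: 0.0301
```

Request:
step_arm(
  plan=[0.03,0.02,-0.01,-0.03,0,0,0,0.03,0.03,-0.03,-0.05,0,0,0,0.03,0.03,-0.06,-0.07,0,0,0,0.03,0.03,-0.09,-0.08,0,0,0,0.03,0.03,-0.09,-0.08,0,0,0],
)

```text
time: 28.43
eef_pos: [0.4562, 0.3873, 0.3409]
tcp_rot: [-0.001, 0.779, 0.627, 0.003]
contact_force: [0.3, 0.6, 0.6]
gripper_width: 0.0296
```

Run:
```python
from fit import *
for i in range(12):
    s=manip.sense();a=shot("scene",f"q{i}.png");print(round(s["time"],2),bd(a,(425,445,296,316)))
b=shot("top","t30.png");print(s["eef_pos"])
cv2.imwrite("pics/z27.png",np.hstack([cv2.resize(a["pixels"][250:370,360:480],(400,400)),cv2.resize(b["pixels"][130:290,100:260],(400,400))]))
```

```text
28.43 [array([434.88, 306.58])]
28.48 [array([434.87, 306.56])]
28.53 [array([434.88, 306.53])]
28.58 [array([434.88, 306.55])]
28.63 [array([434.89, 306.55])]
28.68 [array([434.87, 306.55])]
28.73 [array([434.89, 306.56])]
28.78 [array([434.88, 306.56])]
28.83 [array([434.9 , 306.55])]
28.88 [array([434.89, 306.57])]
28.93 [array([434.89, 306.55])]
28.98 [array([434.88, 306.56])]
[0.46065283 0.38502881 0.33538663]
```

View pics/z27.png

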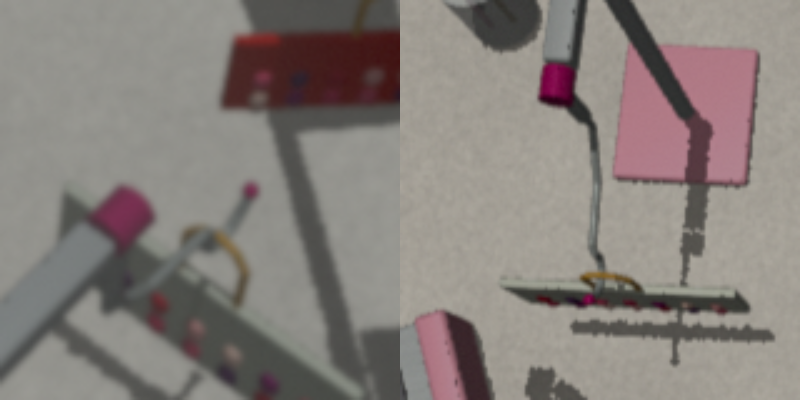

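View pics/q11.png

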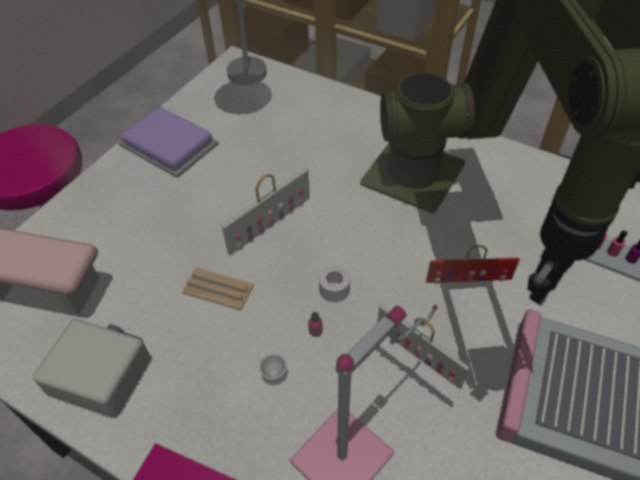

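Run:
```python
from fit import *
fs=[cv2.imread(f"pics/q{i}.png")[300:390,375:470].astype(int) for i in range(12)]
print([int(np.abs(f-fs[-1]).max()) for f in fs],[float(np.abs(f-fs[-1]).mean().round(2)) for f in fs])
a=shot("scene");b=shot("top");np.set_printoptions(precision=4,suppress=True)
cv2.imwrite("pics/z28.png",np.hstack([cv2.resize(a["pixels"][300:395,380:475],(400,400),interpolation=2),cv2.resize(b["pixels"][225:265,135:235],(400,160),interpolation=2).repeat(1,0)[:160] if 0 else cv2.copyMakeBorder(cv2.resize(b["pixels"][225:265,135:235],(400,160),interpolation=2),0,240,0,0,0)]))
# predicted corners: eye at J top, plumb board
E=st([-99,0,-131])
for p in(a,b): print([proj(p,E+RS.apply([0,y,z])).round(1) for y,z in((-.095,-.0445),(.095,-.0445),(-.095,-.1195),(.095,-.1195))])
```

```text
[49, 40, 30, 22, 18, 12, 19, 20, 20, 20, 20, 0] [1.96, 1.55, 1.17, 0.9, 0.68, 0.54, 0.63, 0.65, 0.67, 0.63, 0.59, 0.0]
[array([379.6, 303.8]), array([468.3, 368.1]), array([377.2, 325.5]), array([460.8, 388. ])]
[array([233.2, 247.3]), array([138.1, 242.5]), array([239.4, 254.4]), array([151.5, 250. ])]
```

View pics/z28.png

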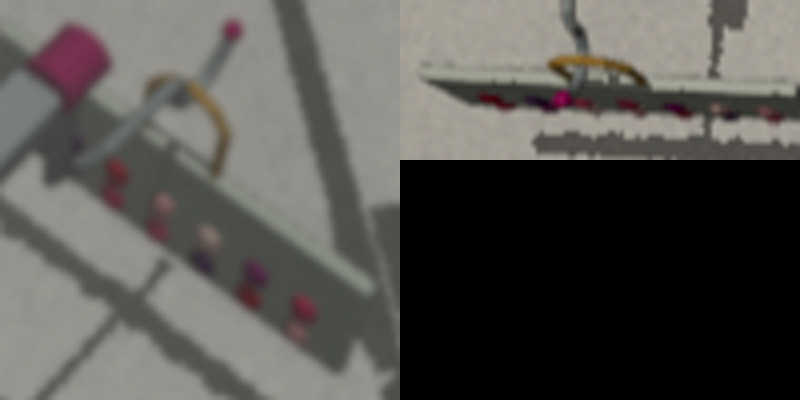

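Request:
step_arm(
  plan=[0.03,0,-0.03,-0.02,0,0,0,0.03,0,-0.03,-0.02,0,0,0,0.03,0,-0.03,-0.02,0,0,0,0.03,0,-0.03,-0.02,0,0,0,0.03,0,-0.03,-0.02,0,0,0],
)

```text
time: 29.6
eef_pos: [0.4311, 0.3917, 0.3556]
tcp_rot: [0.0, 0.78, 0.626, 0.0]
contact_force: [1.1, 0.2, -0.2]
gripper_width: 0.03
```

Request:
step_arm(
  plan=[0.03,0,0,0,0,0,0,0.03,0,0,0,0,0,0,0.03,0,0,0,0,0,0,0.03,0,0,0,0,0,0,0.03,0,0,0,0,0,0],
)

```text
time: 30.02
eef_pos: [0.431, 0.3918, 0.3559]
tcp_rot: [0.0, 0.78, 0.626, 0.0]
contact_force: [-0.0, 0.3, 0.3]
gripper_width: 0.0298
```

Run:
```python
from fit import *
F=[]
for i in range(20):
    t=manip.sense()["time"];a=shot("scene");F.append((t,cv2.cvtColor(a["pixels"],cv2.COLOR_BGR2GRAY)))
pts=cv2.goodFeaturesToTrack(F[0][1][330:385,395:470].copy(),20,.05,4)+np.float32([395,330])
for t,g in F[1:]:
    q,s,e=cv2.calcOpticalFlowPyrLK(F[0][1],g,pts,None,winSize=(11,11));print(round(t,2),np.median((q-pts)[s[:,0]==1].reshape(-1,2),0).round(3))
print(bd(a,(425,445,296,316)),manip.sense()["eef_pos"])
```

```text
30.07 [ 0.001 -0.   ]
30.12 [-0.002 -0.003]
30.17 [ 0.002 -0.   ]
30.22 [-0.002  0.001]
30.27 [-0.002 -0.003]
30.32 [ 0.001 -0.003]
30.37 [ 0.002 -0.003]
30.42 [-0.    -0.003]
30.47 [ 0.003 -0.006]
30.52 [-0.002 -0.005]
30.57 [ 0.001 -0.001]
30.62 [0.002 0.003]
30.67 [-0.001 -0.003]
30.72 [ 0.001 -0.003]
30.77 [ 0.003 -0.001]
30.82 [-0.001 -0.004]
30.87 [ 0.003 -0.   ]
30.92 [ 0.006 -0.   ]
30.97 [0.004 0.001]
[array([434.89, 306.53])] [0.43085422 0.39187663 0.35608236]
```

Board and hook are completely still, plumb, and the robot is clear.

```bash
python3 -c "
from h import *
print(manip.job_done())"
```

```text
the job is handed in; nothing more can be done
None
```

The sample board from the rack is hanging on the display hook, straight and still. I handed the job in at about 31 s of the 72 s allowed.

1. **Steadying:** I put the open jaws around the swinging hook (about 0.39 rad to each side) and closed them slowly to a 7 mm gap without clamping the wire. After I opened them, the hook's bead stayed within 0.02 px and hung plumb.
2. **Hanging:** I picked the smaller white board from the rack by its top edge. I passed its loop over the bead and lowered it in 1 mm steps until the vertical wrist force read about 0. Only then did I open the fingers.

**Last checks:**
- **Stillness:** board movement was under 0.01 px over the last second.
- **Straightness:** the bead was within 0.1 px of its unloaded plumb position, and the board's one clearly visible top corner was within 1 px of where a level board's would be.
- **Robot:** it was clear of everything.
- **Other objects:** the bottle, dish and roll looked in place in the last pictures; I did not re-measure them.

**What went less well:**
- While lowering, one 1 mm step went too far, and the board pressed on the hook with about 5 N for under a second. I raised the board 1.5 mm, moved it 2 mm along the hook and lowered it again before letting go.
- The bead sat about 0.5 px off plumb until the gripper had moved away, then returned to plumb.

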